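# Stack coated tiles with separators and check the cover with a probe

## Robot

A 6-joint arm with a two-finger parallel gripper is mounted at the origin on the work surface. World frame = base frame: x ahead of the robot, y to its left, z up, the work surface at z = 0. Lengths are in m, angles in rad, forces in N, time in s.
With the tool pointing down it reaches from about 0.25 to 0.725 m from the base axis. Payload 9.7 kg.
Tool frame: the origin (TCP) lies on the centre line of the jaws, within the pads' length; the fingertips stand 22 mm ahead of it and the grasp point (between the pads) lies 3 mm ahead of it; z points along the fingers, y is the line along which they close (so a half turn about z gives the same grasp; the last joint's range is limited). The gripper opens to 85 mm and grips with 20 to 120 N. Pads are 22 mm wide; open, the fingers measure 114 mm over their backs; the gripper's body (76 mm by 85 mm) begins 54 mm behind the grasp point. The pads swing forward as they close: fully open they stand 13 mm farther back than shut.
Start: joints at [-1.27, 0.087, 0.176, 1.66, 0, 1.571], TCP at [0.163, -0.525, 0.253] pointing down, gripper open.
Joint ranges: [-3.13, 3.13], [-0.85, 1.81], [-1.15, 1.24], [-2.2, 2.28], [-1.44, 1.52], [-3.14, 3.14]. Speed limits (rad/s): [2.22, 2.22, 2.57, 3.14, 3.14, 3.14].

## Interface

Orientations are given as a unit quaternion [x, y, z, w].
In Python, from rig import monitor, optics, job gives the robot as it stands.
- The arm moves only by the tool send_rows, never from a script. Its argument "moves" is a list of rows, each a list of 5 numbers: the shift along the tool's x, y, z in mm, then the turn about the tool's z in rad, then the finger opening in mm, from 0 to 85.4. In form: [[dx, dy, dz, turn, fingers], ...]. A call has exactly 10 rows; each row shifts and turns the commanded pose from where the row before left it, along the tool's axes as they then stand; what a row does not reach is not made up. A row lasts 1/8 s, in which the tool goes at most 62.5 mm and 10.7 degrees, less where a joint would pass 70% of its speed; a pose out of reach is approached as far as the arm can. A call with a gripper value outside its range is refused whole. The fingers move at their own pace and stop on an object; the grip force is fixed at half the most. Time passes only in rows, so rows that do not move let the fingers close, or fill a call up. It gives the time, the measured TCP pose, the force, the opening and the grip force at its end, in the units of the state.
- monitor.state(): the state, without advancing time (a new reading comes with each control period).
- optics.camera(name): name is "side" or "top"; returns the picture (384x512x3 uint8, red, green, blue); there is no depth.
- optics.calibration(name): a dict with "K" (3x3 intrinsics, pixels), "dist" ([k1, k2, p1, p2, k3] as OpenCV has them; the pictures are not rectified), "rvec" (rotation vector, rad) and "tvec" (3), from world to camera coordinates, as OpenCV has them. Camera axes: x right, y down, z forward; pixel columns grow to the right and rows downward; lengths in m; the calibration is good to about 2 mm. A picture is of the moment at which its call begins. calibration takes no time and is no camera call.
- job.finish_job(): hands the job in; it is judged then, once.
The state is a dict: "t": time; "joint_pos": joint angles; "joint_velocities": joint speeds; "tau": joint torques, N m; "position": TCP position; "eef_rot": TCP orientation; "contact_force": force on the tool from outside, world axes, zero at the start; "moment": the same for the moment, N m; "opening": opening from 0.0 (shut) to 1.0 (fully open); "gripper_force": force on a finger pad.
Only numpy, scipy, OpenCV 4.12 (cv2) and the standard library are available. Lean on these libraries where they do the work, as an engineer would, in place of code of your own. Each camera call takes 0.05 s, during which the arm holds its last target. There are 200 camera calls.

## Task

Build the sticking-test stack on the base plate: all the white tiles that are there, in any order, each with one cork separator sheet laid on top of it before the next layer goes on, and the aluminium cover plate last on the uppermost sheet, everything lying flat, square and neatly centred on the base's bright rectangle (spare sheets stay well away from the base). Then take the probe from its stand and touch its tip on the cover's three black dots, first the small one, then the medium one, then the large one, holding each touch for a moment, and hang the probe back upright in its stand. Do not disturb the other jars, bottles and tools.

Things in the scene. Friction and masses are not known exactly. Their poses are not given: they have to be found in the camera images.
- tile1: white ceramic test tile with a coated upper face, 90 x 50 x 10 mm, 0.11 kg, lying flat; origin at the centre of its underside, x along its 90 mm length, y along its 50 mm width, z up. Two or three of the three tiles are there in a run (an absent one reads None from the start and all the way through)
- tile2: white ceramic test tile with a coated upper face, 90 x 50 x 10 mm, 0.11 kg, lying flat; origin at the centre of its underside, x along its 90 mm length, y along its 50 mm width, z up. Two or three of the three tiles are there in a run (an absent one reads None from the start and all the way through)
- tile3: white ceramic test tile with a coated upper face, 90 x 50 x 10 mm, 0.11 kg, lying flat; origin at the centre of its underside, x along its 90 mm length, y along its 50 mm width, z up. Two or three of the three tiles are there in a run (an absent one reads None from the start and all the way through)
- sheet1: plain cork separator sheet, stiff, 100 x 58 x 5 mm, 0.03 kg, lying flat; origin at the centre of its underside, x along its 100 mm length, y along its 58 mm width. Three sheets are always there; one is used per tile, so one may be left over
- sheet2: plain cork separator sheet, stiff, 100 x 58 x 5 mm, 0.03 kg, lying flat; origin at the centre of its underside, x along its 100 mm length, y along its 58 mm width. Three sheets are always there; one is used per tile, so one may be left over
- sheet3: plain cork separator sheet, stiff, 100 x 58 x 5 mm, 0.03 kg, lying flat; origin at the centre of its underside, x along its 100 mm length, y along its 58 mm width. Three sheets are always there; one is used per tile, so one may be left over
- cover: bare aluminium cover plate, 100 x 62 x 6 mm, with an upright grip block in its middle (34 mm along x, 16 mm wide along y, its top 34 mm above the plate's underside) and three black dots on its upper face; 0.16 to 0.26 kg; origin at the centre of its underside, x along its 100 mm length, y along its width
- dot_small (a point): centre of the small dot (12 mm across) on the cover's upper face, 37 mm along the cover's x and 17 mm along its y from its centre
- dot_medium (a point): centre of the medium dot (16 mm across), at 37 mm along x and -17 mm along y of the cover
- dot_large (a point): centre of the large dot (20 mm across), at -35 mm along x and 0 along y of the cover
- base: fixed dark steel base plate on the table, 130 x 90 x 12 mm, with a bright 102 x 60 mm rectangle inlaid in its middle where the stack goes; origin at the centre of its underside, its top 12 mm above; x along its 130 mm length
- stand: grey plastic probe stand on a 90 x 80 x 8 mm steel foot, standing loose on the table, 0.8 kg: at its top a level frame 90 x 58 mm, its upper face 55 mm above the table, with an oblong opening 62 mm (x) by 30 mm (y) in the middle where the probe hangs, two upright end walls below it; origin at the centre of the foot's underside
- probe: contact probe, 0.15 kg, hanging upright in the stand by its flange: flange 42 (x) x 50 (y, across the opening) x 6 mm; above it a square grip 22 x 22 mm, from 6 to 54 mm above the flange's underside; below it a nose and plunger (see tip). Origin at the centre of the flange's underside, z up along the grip
- tip (a point): tip of the probe's sprung plunger (6 mm across, under a nose 18 mm across and 24 mm long), 40 mm below the probe's origin when the plunger is free
- plunger (a joint): how far the probe's sprung plunger is pushed in, m: 0 free, 0.006 at its stop; 0.5 N to start, about 3.5 N at the stop
- jar: bystander: closed jar with a black cap, 56 mm across, 55 mm tall, standing upright among the things; origin at the centre of its underside
- jar_low: bystander: low closed white-capped jar, 48 mm across, 36 mm tall; origin at the centre of its underside
- dropper: bystander: slim amber bottle, 32 mm across, 75 mm tall, standing; origin at the centre of its underside
- beaker: bystander: open glass beaker, 72 mm across, 85 mm tall; origin at the centre of its underside
- spatula: bystander: metal spatula lying on the table near the robot's left; origin at its middle, on the table
- lid: bystander: white round lid, 60 mm across, 12 mm thick, lying flat; origin at the centre of its underside
Not all that is in view belongs to the job. Leave any blue or red look-alike of the sheet1 alone.

How it is judged:
By the outcome, as a careful person would: the job done as asked, in the order asked, and still so for the second after the job is handed in, with the robot touching nothing.
Of tile1, tile2, tile3 only 2 to 3 are there at a start; the rules pass over those that are not, and their reading is None.
At some moment in a run one of stand may be knocked a few centimetres aside while the robot is not near it.
Once in a run the grip may slacken for a moment while it holds something.
It also fails if it takes over 210 s, if anything falls off the work surface, if the arm or the gripper's body presses on something with over 40 N, if the wrist force passes 120 N, or if a joint passes its speed limit or range.

## Working session

There is one attempt and no reset: what is moved stays moved. The work goes in short steps, Python scripts to look and compute and a tool call to move; the robot and the scene stay as the last step left them, time stands still between calls to the robot, and variables do not carry over. Pictures are saved under pics/ and viewed, at most 14 in all, crops included, and the job is handed in when it is done.

Besides the shell and the picture viewer there is one more tool, called after "Request:" as a command line: name --pt "numbers of a row" for each row, then --argument value for the rest. send_rows: Moves the arm, as the interface text tells. Its arguments: {"type":"object","properties":{"moves":{"type":"array"}},"required":["moves"]}

```bash
mkdir -p pics && ls && cat > h.py <<'E'
import numpy as np, cv2
from rig import monitor, optics, job
from scipy.spatial.transform import Rotation as R
def cal(n):
    c=optics.calibration(n); return [np.array(c[k],float) for k in ("K","dist","rvec","tvec")]
def ray(n,uv):
    K,d,r,t=cal(n); Rm=cv2.Rodrigues(r)[0]
    p=cv2.undistortPoints(np.array(uv,float).reshape(-1,1,2),K,d).reshape(-1,2)
    D=np.c_[p,np.ones(len(p))]@Rm
    return -Rm.T@t.ravel(), D
def onz(n,uv,z):
    o,D=ray(n,uv); return o+D*((z-o[2])/D[:,2])[:,None]
def proj(n,P):
    K,d,r,t=cal(n); return cv2.projectPoints(np.array(P,float).reshape(-1,1,3),r,t,K,d)[0].reshape(-1,2)
def snap(n,f):
    im=cv2.cvtColor(np.array(optics.camera(n)),cv2.COLOR_RGB2BGR); cv2.imwrite('pics/'+f,im); return im
E
python3 - <<'E'
from h import *
a=snap('top','t0.png'); b=snap('side','s0.png')
s=monitor.state(); print(s)
for n in('top','side'):
    o,_=ray(n,[[256,192]]); print(n,o, onz(n,[[0,0],[511,0],[511,383],[0,383]],0).round(3).tolist())
E
```

```text
pics
{'t': 0.1, 'joint_pos': array([-1.27001671e+00,  8.74236047e-02,  1.75208620e-01,  1.65979816e+00,
        1.03895353e-05,  1.57079999e+00]), 'joint_velocities': array([ 4.74452137e-05, -1.47990632e-03,  2.22442223e-03, -2.19785534e-03,
       -7.77638630e-04,  7.39315965e-04]), 'tau': array([ 3.11392914e-04, -5.21561337e+01,  4.65654838e+01,  1.60539988e-02,
        6.92803587e-05, -7.35410282e-06]), 'position': array([ 0.16289546, -0.525137  ,  0.25264132]), 'eef_rot': array([ 9.88712843e-01,  1.49821708e-01, -8.60187018e-05, -6.02318119e-04]), 'contact_force': array([ 1.02155872,  0.17412917, -0.80639334]), 'moment': array([ 0.01595501,  0.02308856, -0.0160525 ]), 'gripper_force': 0.0, 'opening': 0.997539570045058}
top [0.37510024 0.00217842 1.30852916] [[1.306, 0.97, 0.0], [1.269, -0.934, 0.0], [-0.066, -0.795, 0.0], [-0.053, 0.858, 0.0]]
side [0.037786   0.50025013 0.6504401 ] [[4.082, -0.18, 0.0], [1.015, -3.236, 0.0], [-0.064, 0.011, -0.0], [0.552, 0.658, 0.0]]
```

View pics/t0.png

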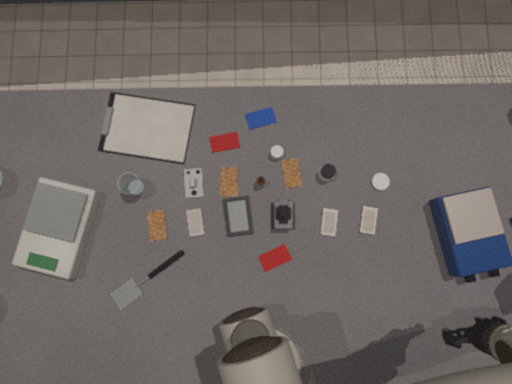

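View pics/s0.png

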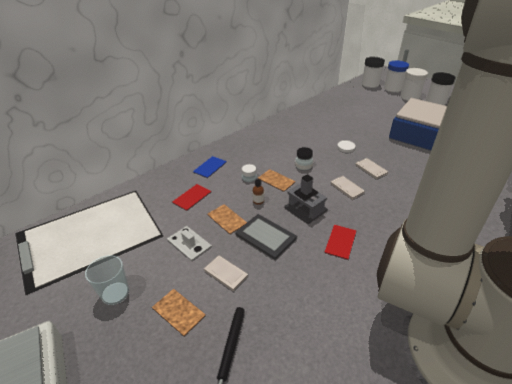

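Top view: tiles at (195,222), (330,222) and (369,220). Cork sheets are at (229,181), (157,225) and (291,172), the cover at (194,183), the base at (238,215), and the stand with probe at (283,214). Things that could be mistaken for sheets are red (224,142), red (275,258) and blue (261,118); for tiles, the lid (381,182) and the clipboard (150,128). I choose by cork colour and by white 90x50 size, and check that in one crop.

```bash
cat >> h.py <<'E'
S=8
def rect(n,im,mask_fn,c,z,half=24):
    """subpixel: upsample window round c, mask, biggest contour near, cast to plane z, minAreaRect"""
    x0,y0=int(c[0])-half,int(c[1])-half
    x0,y0=max(x0,0),max(y0,0)
    w=im[y0:y0+2*half,x0:x0+2*half]
    w=cv2.resize(w,None,fx=S,fy=S,interpolation=cv2.INTER_CUBIC)
    m=mask_fn(w).astype(np.uint8)*255
    m=cv2.morphologyEx(m,cv2.MORPH_CLOSE,np.ones((13,13)));m=cv2.morphologyEx(m,cv2.MORPH_OPEN,np.ones((9,9)))
    cs,_=cv2.findContours(m,cv2.RETR_EXTERNAL,cv2.CHAIN_APPROX_NONE)
    if not cs: return None
    k=max(cs,key=cv2.contourArea).reshape(-1,2)
    uv=(k+0.5)/S-0.5+[x0,y0]
    P=onz(n,uv,z)[:,:2]
    (cx,cy),(a,b),ang=cv2.minAreaRect((P*1000).astype(np.float32))
    if a<b: a,b,ang=b,a,ang+90
    ang=(ang+90)%180-90
    return np.round([cx,cy,a,b,ang],1)
def hsv(w): return cv2.cvtColor(w,cv2.COLOR_BGR2HSV).astype(int)
white=lambda w:(hsv(w)[...,2]>150)&(hsv(w)[...,1]<70)
cork=lambda w:(hsv(w)[...,1]>85)&(hsv(w)[...,0]<25)
E
python3 - <<'E'
from h import *
a=cv2.imread('pics/t0.png');b=cv2.imread('pics/s0.png')
cv2.imwrite('pics/c0.png',cv2.resize(a[110:280,140:390],None,fx=3.2,fy=3.2,interpolation=cv2.INTER_CUBIC)[:544,:800])
for c in[(195,222),(330,222),(369,220)]:
    P=onz('top',[c],.01); q=proj('side',P)[0]
    print('tile',rect('top',a,white,c,.01),rect('side',b,white,q,.01,30), a[c[1],c[0]])
for c in[(229,181),(157,225),(291,172)]:
    P=onz('top',[c],.005); q=proj('side',P)[0]
    print('sheet',rect('top',a,cork,c,.005),rect('side',b,cork,q,.005,34), a[c[1],c[0]])
for n,i,c in(('c',a,(194,183)),('b',a,(238,215)),('s',a,(283,214))): print(n,i[c[1],c[0]-12:c[0]+13].max(1).tolist())
E
```

```text
tile [464.1 225.1  89.5  50.    8.7] [462.3 225.8  91.   51.    8.7] [145 153 164]
tile [ 459.1 -227.6   90.3   50.7   -8.5] [ 458.4 -225.9   92.5   52.2   -8.5] [141 151 162]
tile [ 464.1 -360.8   90.    50.2  -10.1] [ 463.1 -358.5   92.9   52.5   -9.9] [142 151 162]
sheet [602.3 110.6 100.4  57.8  -1.2] [599.3 113.2 104.   60.6  -1.6] [ 73 110 144]
sheet [455.5 355.6 100.1  59.    7.8] [453.2 356.9 102.4  59.3   7.9] [ 82 116 151]
sheet [ 630.4 -104.6  101.2   58.6    6.8] [ 628.  -100.2  102.9   63.3    7. ] [ 79 115 152]
c [115, 118, 140, 159, 161, 163, 163, 144, 143, 161, 170, 167, 141, 121, 133, 147, 157, 165, 164, 161, 133, 110, 112, 111, 113]
b [71, 70, 98, 125, 138, 140, 132, 138, 133, 139, 136, 136, 138, 138, 139, 141, 141, 141, 141, 140, 122, 94, 72, 70, 72]
s [62, 50, 58, 86, 75, 55, 38, 40, 42, 47, 49, 49, 53, 46, 52, 57, 48, 53, 53, 63, 90, 90, 74, 89, 101]
```

View pics/c0.png

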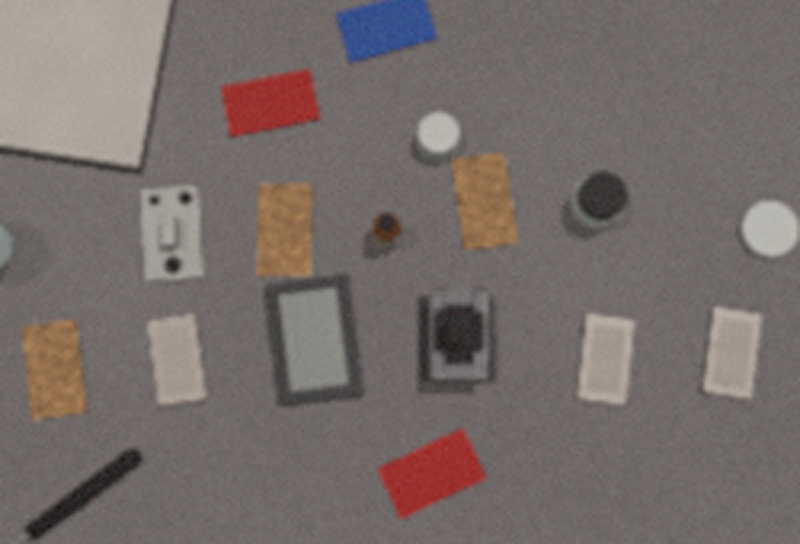

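Crop confirms the picks: three white tiles, three cork sheets, the cover with its three dots, base and stand; red and blue ones are decoys.

```bash
cat >> h.py <<'E'
def rectc(n,im,mask_fn,c,z,half=24):
    """as rect, but only the component at c"""
    def f(w):
        m=mask_fn(w).astype(np.uint8); m=cv2.morphologyEx(m,cv2.MORPH_OPEN,np.ones((7,7)))
        _,l=cv2.connectedComponents(m); h=w.shape[0]//2; p=l[h-20:h+20,h-20:h+20]; p=p[p>0]
        return l==(np.bincount(p).argmax() if len(p) else -1)
    return rect(n,im,f,c,z,half)
val=lambda lo,hi=256:(lambda w:(hsv(w)[...,2]>=lo)&(hsv(w)[...,2]<hi))
def tool(x,y,z,yaw):
    """mm, mm, mm, deg world target -> shift in present tool axes (mm), then turn (rad)"""
    s=monitor.state(); r=R.from_quat(s['eef_rot']); m=r.as_matrix()
    d=m.T@(np.array([x,y,z])-np.array(s['position'])*1000)
    t=np.arctan2(m[1,0],m[0,0])-np.radians(yaw); t=(t+np.pi/2)%np.pi-np.pi/2
    print('t',round(s['t'],2),'pos',(np.array(s['position'])*1000).round(1),'yaw',np.degrees(np.arctan2(m[1,0],m[0,0])).round(2),'d',d.round(1),'turn',round(t,4),'F',np.round(s['contact_force'],1),'op',round(s['opening']*85.4,1),s['gripper_force'])
E
python3 - <<'E'
from h import *
a=cv2.imread('pics/t0.png');b=cv2.imread('pics/s0.png')
def both(nm,c,z,f,g,h1=24,h2=34):
    q=proj('side',onz('top',[c],z))[0]
    print(nm,rectc('top',a,f,c,z,h1),rectc('side',b,g,q,z,h2),q.round())
both('base',(238,215),.012,val(104),val(110))
both('baseout',(238,215),.012,val(0,95),val(0,95))
both('cover',(195,183),.006,val(130),val(140))
both('grip',(284,213),.09,val(0,48),val(0,60))
print(onz('top',[(284,213)],.109), onz('top',[(283,213)],.06))
print('obst',onz('top',[(277,153)],.036),onz('top',[(261,181)],.075),onz('top',[(328,171)],.055))
tool(464,225,100,8.7)
E
```

```text
base [483.4  80.1 104.5  62.5   7.2] [482.3  81.3 102.8  60.5   7.1] [265. 232.]
baseout None None [265. 232.]
cover [601.  232.9 102.9  66.3   3.3] [598.8 233.7 102.6  64.    3.5] [191. 240.]
grip [472.8 -59.7  35.2  24.8  41.9] [469.7 -56.8 105.1  55.3 -65.5] [308. 183.]
[[ 0.48156335 -0.07090017  0.109     ]] [[ 0.48595404 -0.07063925  0.06      ]]
obst [[ 0.6919509  -0.05607388  0.036     ]] [[ 5.89757766e-01 -5.56366206e-04  7.50000000e-02]] [[ 0.62378755 -0.22269339  0.055     ]]
t 0.1 pos [ 162.9 -525.1  252.6] yaw 17.23 d [ 509.8 -627.1  153.4] turn 0.1489 F [ 1.   0.2 -0.8] op 85.2 0.0
```

Request:
send_rows --pt "48 -10 17 0 66" --pt "48 -10 17 0 66" --pt "48 -10 17 0 66" --pt "48 -10 17 0 66" --pt "48 -10 17 0 66" --pt "48 -10 17 0 66" --pt "48 -9 18 0 66" --pt "0 0 20 0.158 66" --pt "0 0 20 0.158 66" --pt "0 0 20 0.159 66"

```text
t: 1.35
position: [0.4634, -0.3595, 0.0721]
eef_rot: [0.996, -0.089, -0.0, -0.0]
contact_force: [-0.3, 0.6, -0.5]
opening: 0.776
gripper_force: 0.0
```

```bash
python3 - <<'E'
from h import *
tool(463.6,-359.6,30,-10)
E
```

```text
t 1.35 pos [ 463.4 -359.5   72.1] yaw -10.25 d [ 0.3  0.1 42.1] turn -0.0044 F [-0.3  0.6 -0.5] op 66.3 0.0
```

Request:
send_rows --pt "0 0 15 0 60" --pt "0 0 15 0 60" --pt "0 0 10 0 60" --pt "0 0 3 0 60" --pt "0 0 1 0 60" --pt "0 0 1 0 60" --pt "0 0 1 0 60" --pt "0 0 1 0 60" --pt "0 0 0 0 60" --pt "0 0 0 0 60"

```text
t: 2.6
position: [0.4635, -0.3599, 0.0263]
eef_rot: [0.996, -0.087, 0.0, 0.0]
contact_force: [-0.5, -1.2, -0.4]
opening: 0.703
gripper_force: 0.0
```

Request:
send_rows --pt "0 0 1 0 60" --pt "0 0 0 0 60" --pt "0 0 1 0 60" --pt "0 0 0 0 60" --pt "0 0 1 0 60" --pt "0 0 0 0 60" --pt "0 0 0 0 60" --pt "0 0 0 0 60" --pt "0 0 0 0 60" --pt "0 0 0 0 60"

```text
t: 3.85
position: [0.4634, -0.3599, 0.0233]
eef_rot: [0.996, -0.087, 0.0, 0.0]
contact_force: [0.0, 0.9, -0.0]
opening: 0.699
gripper_force: 0.0
```

Request:
send_rows --pt "0 0 1 0 60" --pt "0 0 1 0 60" --pt "0 0 1 0 60" --pt "0 0 1 0 60" --pt "0 0 0 0 60" --pt "0 0 0 0 60" --pt "0 0 0 0 60" --pt "0 0 0 0 60" --pt "0 0 0 0 60" --pt "0 0 0 0 60"

```text
t: 5.1
position: [0.4634, -0.3598, 0.0193]
eef_rot: [0.996, -0.087, 0.0, -0.0]
contact_force: [0.4, 0.7, -0.5]
opening: 0.699
gripper_force: 0.0
```

Request:
send_rows --pt "0 0 0 0 56" --pt "0 0 0 0 53" --pt "0 0 0 0 50" --pt "0 0 0 0 44" --pt "0 0 0 0 40" --pt "0 0 0 0 40" --pt "0 0 0 0 40" --pt "0 0 0 0 40" --pt "0 0 0 0 40" --pt "0 0 0 0 40"

```text
t: 6.35
position: [0.4636, -0.3601, 0.0199]
eef_rot: [0.996, -0.087, 0.0, 0.0]
contact_force: [-1.6, -0.5, 5.8]
opening: 0.565
gripper_force: 62.6
```

Request:
send_rows --pt "0 0 -10 0 40" --pt "0 0 -30 0 40" --pt "0 0 -40 0 40" --pt "0 0 -40 -0.15 40" --pt "0 0 -30 -0.15 40" --pt "4 -20 0 0 40" --pt "7 -40 0 0 40" --pt "7 -45 0 0 40" --pt "7 -45 0 0 40" --pt "7 -45 0 0 40"

```text
t: 7.6
position: [0.4698, -0.16, 0.168]
eef_rot: [0.998, 0.062, -0.001, -0.001]
contact_force: [1.2, 0.0, -0.8]
opening: 0.561
gripper_force: 67.0
```

Request:
send_rows --pt "7 -45 0 0 40" --pt "7 -45 0 0 40" --pt "7 -45 0 0 40" --pt "7 -45 0 0 40" --pt "7 -40 0 0 40" --pt "7 -20 0 0 40" --pt "0 0 40 0 40" --pt "0 0 40 0 40" --pt "0 0 30 0 40" --pt "0 0 0 0 40"

```text
t: 8.85
position: [0.4815, 0.0703, 0.0566]
eef_rot: [0.998, 0.07, -0.003, -0.004]
contact_force: [-0.3, -0.5, -0.0]
opening: 0.559
gripper_force: 67.0
```

```bash
python3 - <<'E'
from h import *
tool(482.8,80.7,32.5,7.15)
E
```

```text
t 8.85 pos [481.5  70.3  56.6] yaw 8.04 d [ 2.8 -9.9 24.1] turn 0.0156 F [-0.3 -0.5 -0. ] op 47.7 67.00190305709839
```

Request:
send_rows --pt "2.8 -9.9 0 0.0156 40" --pt "0 0 10 0 40" --pt "0 0 5 0 40" --pt "0 0 0 0 40" --pt "0 0 0 0 40" --pt "0 0 0 0 40" --pt "0 0 0 0 40" --pt "0 0 0 0 40" --pt "0 0 0 0 40" --pt "0 0 0 0 40"

```text
t: 10.1
position: [0.4864, 0.0718, 0.0444]
eef_rot: [0.998, 0.069, -0.001, -0.008]
contact_force: [0.7, -0.3, -1.3]
opening: 0.561
gripper_force: 67.0
```

```bash
python3 - <<'E'
from h import *
tool(482.8,80.7,32.5,7.15)
E
```

```text
t 10.1 pos [486.4  71.8  44.4] yaw 7.92 d [-2.3 -9.1 12. ] turn 0.0135 F [ 0.7 -0.3 -1.3] op 47.9 67.0430588722229
```

```bash
python3 - <<'E'
from h import *
s=monitor.state()
for k in('joint_pos','joint_velocities','tau','contact_force','moment','eef_rot'):print(k,np.round(s[k],3))
a=snap('side','s1.png');b=snap('top','t1.png')
cv2.imwrite('pics/c1.png',np.hstack([cv2.resize(a[150:330,180:360],(500,500)),cv2.resize(b[170:260,190:300],(300,500))]))
E
```

```text
joint_pos [ 0.138 -0.029 -0.348  1.252  0.015  3.142]
joint_velocities [-0.    -0.001 -0.001  0.001 -0.     0.   ]
tau [-1.0000e-03 -4.4306e+01  4.6168e+01  4.0000e-03  5.4000e-02  2.1240e+00]
contact_force [ 0.728 -0.29  -1.269]
moment [-0.01   0.022  0.028]
eef_rot [ 0.998  0.069 -0.001 -0.008]
```

View pics/c1.png

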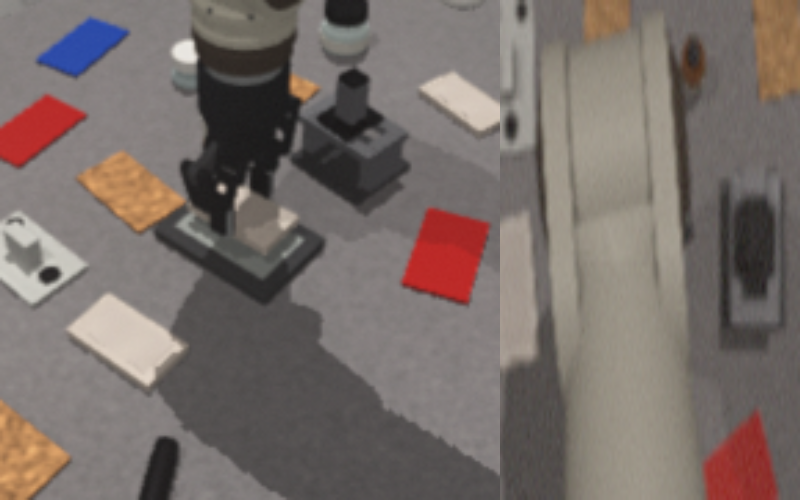

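j6 has hit its range limit, so I'll do a half turn the other way (equivalent grasp), then place.

Request:
send_rows --pt "0 0 -20 0 40" --pt "0 0 -20 -0.18 40" --pt "0 0 -10 -0.18 40" --pt "0 0 0 -0.18 40" --pt "0 0 0 -0.18 40" --pt "0 0 0 -0.18 40" --pt "0 0 0 -0.18 40" --pt "0 0 0 -0.18 40" --pt "0 0 0 -0.18 40" --pt "0 0 0 -0.18 40"

```text
t: 11.45
position: [0.4864, 0.071, 0.0944]
eef_rot: [0.637, 0.771, 0.005, -0.006]
contact_force: [0.6, 0.6, -1.7]
opening: 0.561
gripper_force: 67.0
```

Request:
send_rows --pt "0 0 0 -0.18 40" --pt "0 0 0 -0.18 40" --pt "0 0 0 -0.18 40" --pt "0 0 0 -0.18 40" --pt "0 0 0 -0.18 40" --pt "0 0 0 -0.18 40" --pt "0 0 0 -0.18 40" --pt "0 0 0 -0.18 40" --pt "0 0 0 -0.08 40" --pt "0 0 0 0 40"

```text
t: 12.7
position: [0.4865, 0.071, 0.0944]
eef_rot: [-0.067, 0.998, 0.008, -0.001]
contact_force: [-0.1, 0.6, -1.4]
opening: 0.559
gripper_force: 67.0
```

```bash
python3 - <<'E'
from h import *
tool(482.8,80.7,32.5,7.15); print(monitor.state()['eef_rot'],monitor.state()['joint_pos'])
E
```

```text
t 12.7 pos [486.5  71.   94.4] yaw -172.32 d [ 2.3  9.2 62. ] turn 0.0092 F [-0.1  0.6 -1.4] op 47.7 67.04363107681274
[-6.69497261e-02  9.97727141e-01  7.60502020e-03 -6.70691296e-04] [ 0.13671405 -0.05352977 -0.27331531  1.35128947  0.01526668  0.00270832]
```

Request:
send_rows --pt "2.3 9.2 0 0.009 40" --pt "0 0 25 0 40" --pt "0 0 20 0 40" --pt "0 0 10 0 40" --pt "0 0 4 0 40" --pt "0 0 0 0 40" --pt "0 0 0 0 40" --pt "0 0 0 0 40" --pt "0 0 0 0 40" --pt "0 0 0 0 40"

```text
t: 13.95
position: [0.4828, 0.0807, 0.0356]
eef_rot: [-0.064, 0.998, 0.008, -0.001]
contact_force: [0.1, -0.4, -1.0]
opening: 0.565
gripper_force: 67.1
```

```bash
python3 - <<'E'
from h import *
tool(482.8,80.7,32.5,7.15); print(monitor.state()['eef_rot'],monitor.state()['joint_pos'])
E
```

```text
t 13.95 pos [482.8  80.7  35.6] yaw -172.69 d [ 0.  -0.   3.1] turn 0.0029 F [ 0.1 -0.4 -1. ] op 48.2 67.08376049995422
[-6.37849086e-02  9.97934363e-01  7.62466207e-03 -5.97352458e-04] [ 0.15737104 -0.02917644 -0.36525145  1.23448642  0.0152944   0.02971262]
```

Request:
send_rows --pt "0 0 1.5 0 40" --pt "0 0 1.5 0.003 40" --pt "0 0 0 0 40" --pt "0 0 0 0 52" --pt "0 0 0 0 58" --pt "0 0 0 0 60" --pt "0 0 0 0 60" --pt "0 0 -10 0 60" --pt "0 0 -30 0 66" --pt "0 0 -30 0 66"

```text
t: 15.2
position: [0.4829, 0.0797, 0.1039]
eef_rot: [-0.062, 0.998, 0.008, -0.001]
contact_force: [0.2, -0.5, 0.1]
opening: 0.774
gripper_force: 0.0
```

Request:
send_rows --pt "0 20 0 0 67" --pt "-1 40 0 0 67" --pt "-1 45 0 0 67" --pt "-1 45 0 0 67" --pt "-1 45 0 0 67" --pt "-1 42 0 0 67" --pt "-1 30 0 -0.009 67" --pt "-1 10 20 0 67" --pt "0 0 20 0 67" --pt "0 0 20 0 67"

```text
t: 16.45
position: [0.455, 0.3555, 0.0452]
eef_rot: [-0.067, 0.998, 0.007, -0.001]
contact_force: [-0.2, -0.0, 0.2]
opening: 0.787
gripper_force: 0.0
```

```bash
python3 - <<'E'
from h import *
tool(454.4,356.3,22,7.8)
a=snap('top','t2.png');b=snap('side','s2.png')
for n,i in(('top',a),('side',b)):
    c=proj(n,[.4828,.0807,.022])[0]; print(n,c.round(),rectc(n,i,lambda w:(hsv(w)[...,2]>150),c,.022,30))
cv2.imwrite('pics/c2.png',np.hstack([cv2.resize(b[180:360,150:330],(500,500)),cv2.resize(a[170:260,190:300],(300,500))]))
E
```

```text
t 16.45 pos [455.  355.5  45.2] yaw -172.36 d [ 0.4  0.5 23.2] turn -0.0028 F [-0.2 -0.   0.2] op 67.2 0.0
top [237. 216.] [483.5  81.2  92.2  51.3   7.1]
side [265. 230.] [480.5  87.   91.8  59.4   7.2]
```

View pics/c2.png

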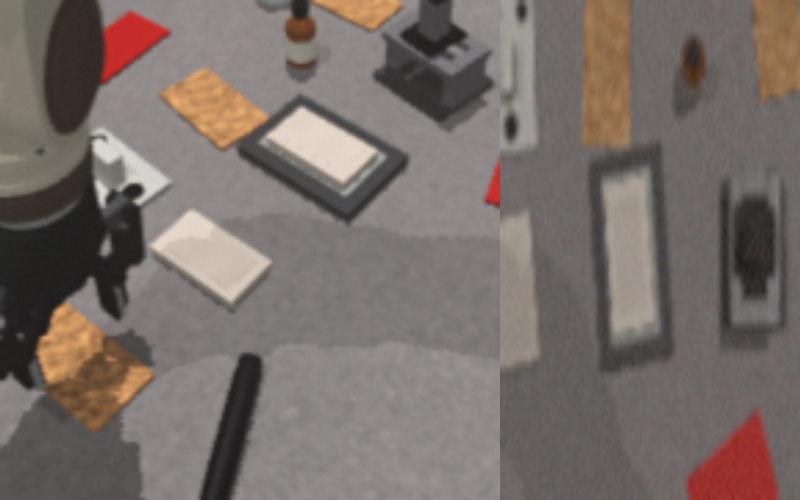

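Request:
send_rows --pt "0.4 0.5 10 -0.003 66" --pt "0 0 8 0 66" --pt "0 0 5 0 66" --pt "0 0 2.5 0 66" --pt "0 0 0 0 62" --pt "0 0 0 0 59" --pt "0 0 0 0 54" --pt "0 0 0 0 50" --pt "0 0 0 0 50" --pt "0 0 0 0 50"

```text
t: 17.8
position: [0.4554, 0.3582, 0.0234]
eef_rot: [-0.069, 0.998, 0.009, 0.0]
contact_force: [-2.3, -1.0, 10.5]
opening: 0.586
gripper_force: 5.6
```

```bash
python3 - <<'E'
from h import *
tool(482.8,80.7,120,7.3)
E
```

```text
t 17.8 pos [455.4 358.2  23.4] yaw -172.14 d [  10.5 -276.9 -101.6] turn 0.0097 F [-2.3 -1.  10.5] op 50.0 5.572354715550318
```

Request:
send_rows --pt "0 0 -15 0 50" --pt "0 0 -25 0 66" --pt "0 0 -30 0 66" --pt "-40 0 -20 0 66" --pt "-50 0 0 0 66" --pt "0 0 0 0 66" --pt "0 0 0 0 66" --pt "0 0 0 0 66" --pt "0 0 0 0 66" --pt "0 0 0 0 66"

```text
t: 19.05
position: [0.5437, 0.3681, 0.1117]
eef_rot: [-0.069, 0.998, 0.008, -0.0]
contact_force: [0.0, -0.4, 1.1]
opening: 0.77
gripper_force: 0.0
```

```bash
python3 - <<'E'
from h import *
a=snap('top','t3.png');b=snap('side','s3.png')
for n,i in(('top',a),('side',b)):
    c=proj(n,[.4544,.3563,.005])[0]; print(n,c.round(),rect(n,i,cork,c,.005,34))
tool(454.4,356.3,60,7.8)
cv2.imwrite('pics/c3.png',np.hstack([cv2.resize(b[230:384,110:264],(500,500)),cv2.resize(a[170:260,110:220],(300,500))]))
E
```

```text
top [156. 225.] [468.1 360.3  76.9  42.    7.7]
side [178. 310.] [452.2 368.4 102.6  59.5   7.8]
t 19.15 pos [543.9 368.1 111.5] yaw -172.15 d [90.2 -0.2 51.5] turn 0.0009 F [-0.5 -0.3 -0.8] op 65.7 0.0
```

View pics/c3.png

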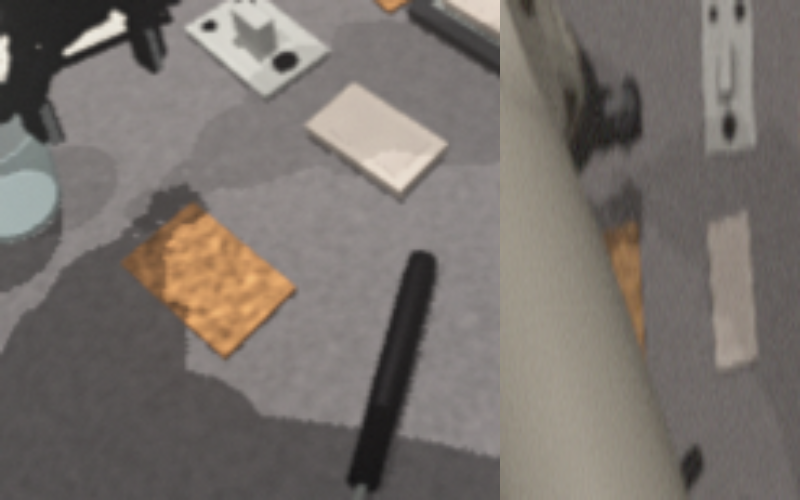

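Request:
send_rows --pt "45 6 0 0 66" --pt "45 6 20 0 66" --pt "0 0 30 0 66" --pt "0 0 25 0 66" --pt "0 0 12 0 66" --pt "0 0 4 0 66" --pt "0 0 1.5 0 66" --pt "0 0 0 0 66" --pt "0 0 0 0 66" --pt "0 0 0 0 66"

```text
t: 20.4
position: [0.4532, 0.3691, 0.0193]
eef_rot: [-0.068, 0.998, 0.008, -0.0]
contact_force: [0.3, 0.7, -0.3]
opening: 0.775
gripper_force: 0.0
```

```bash
python3 - <<'E'
from h import *
tool(453.4,367.8,17,7.8)
E
```

```text
t 20.4 pos [453.2 369.1  19.3] yaw -172.17 d [-0.  -1.4  2.3] turn 0.0006 F [ 0.3  0.7 -0.3] op 66.2 0.0
```

Request:
send_rows --pt "0 -1.3 0 0 66" --pt "0 0 1 0 66" --pt "0 0 1 0 66" --pt "0 0 1 0 66" --pt "0 0 0.5 0 66" --pt "0 0 0 0 66" --pt "0 0 0 0 66" --pt "0 0 0 0 66" --pt "0 0 0 0 66" --pt "0 0 0 0 66"

```text
t: 21.65
position: [0.4532, 0.3678, 0.016]
eef_rot: [-0.068, 0.998, 0.008, -0.001]
contact_force: [-2.0, -1.4, 4.7]
opening: 0.773
gripper_force: 2.8
```

Request:
send_rows --pt "0 0 0.5 0 66" --pt "0 0 0 0 66" --pt "0 0 0.5 0 66" --pt "0 0 0 0 66" --pt "0 0 0.5 0 66" --pt "0 0 0 0 66" --pt "0 0 0 0 66" --pt "0 0 0 0 66" --pt "0 0 0 0 66" --pt "0 0 0 0 66"

```text
t: 22.9
position: [0.4533, 0.3678, 0.0159]
eef_rot: [-0.068, 0.998, 0.008, -0.0]
contact_force: [-6.7, -3.8, 16.4]
opening: 0.776
gripper_force: 8.5
```

Request:
send_rows --pt "0 0 -2 0 66" --pt "0 0 -2 0 66" --pt "0 0 0 0 62" --pt "0 0 0 0 60" --pt "0 0 0 0 57" --pt "0 0 0 0 54" --pt "0 0 0 0 50" --pt "0 0 0 0 50" --pt "0 0 0 0 50" --pt "0 0 0 0 50"

```text
t: 24.15
position: [0.4535, 0.3675, 0.0186]
eef_rot: [-0.068, 0.998, 0.007, -0.0]
contact_force: [-0.9, -3.6, 7.0]
opening: 0.649
gripper_force: 65.1
```

```bash
python3 - <<'E'
from h import *
tool(482.8,80.7,110,7.3)
E
```

```text
t 24.15 pos [453.5 367.5  18.6] yaw -172.19 d [   9.9 -286.7  -95.7] turn 0.009 F [-0.9 -3.6  7. ] op 55.5 65.09078769333428
```

Request:
send_rows --pt "0 0 -10 0 50" --pt "0 0 -25 0 50" --pt "0 0 -30 0 50" --pt "1 -20 -15 0 50" --pt "1 -40 0 0 50" --pt "1 -45 0 0 50" --pt "1 -45 0 0 50" --pt "1 -45 0 0 50" --pt "1 -45 0 0 50" --pt "1 -30 0 0.009 50"

```text
t: 25.4
position: [0.4828, 0.0956, 0.0936]
eef_rot: [-0.063, 0.998, 0.008, -0.001]
contact_force: [0.5, -0.7, 0.1]
opening: 0.645
gripper_force: 63.4
```

Request:
send_rows --pt "2 -12 0 0 50" --pt "1 -5 15 0 50" --pt "0 0 20 0 50" --pt "0 0 10 0 50" --pt "0 0 0 0 50" --pt "0 0 0 0 50" --pt "0 0 0 0 50" --pt "0 0 0 0 50" --pt "0 0 0 0 50" --pt "0 0 0 0 50"

```text
t: 26.65
position: [0.4824, 0.0816, 0.0486]
eef_rot: [-0.064, 0.998, 0.008, -0.001]
contact_force: [-0.3, -0.1, 0.2]
opening: 0.649
gripper_force: 63.4
```

```bash
python3 - <<'E'
from h import *
tool(482.8,80.9,41,7.3)
b=snap('side','s4.png')
s=monitor.state(); c=proj('side',np.array(s['position'])-[0,0,.0135])[0]
print(rect('side',b,cork,c,s['position'][2]-.0136,40))
E
```

```text
t 26.65 pos [482.4  81.6  48.6] yaw -172.68 d [-0.3 -0.8  7.6] turn 0.0003 F [-0.3 -0.1  0.2] op 55.4 63.43671529786661
[468.3  82.8  77.3  62.2   6.5]
```

Request:
send_rows --pt "-0.3 -0.8 3 0 50" --pt "0 0 3 0 50" --pt "0 0 1.5 0 50" --pt "0 0 0 0 50" --pt "0 0 0 0 58" --pt "0 0 0 0 64" --pt "0 0 0 0 66" --pt "0 0 -10 0 66" --pt "0 0 -30 0 66" --pt "0 10 -20 0 62"

```text
t: 27.95
position: [0.482, 0.0898, 0.1031]
eef_rot: [-0.063, 0.998, 0.008, 0.0]
contact_force: [0.5, -0.0, -0.6]
opening: 0.726
gripper_force: 0.0
```

Request:
send_rows --pt "0 30 0 0 62" --pt "1 40 0 0 62" --pt "0 40 0 0 62" --pt "0 26 0 -0.024 62" --pt "0 0 25 0 62" --pt "0 0 20 0 62" --pt "0 0 0 0 62" --pt "0 0 0 0 62" --pt "0 0 0 0 62" --pt "0 0 0 0 62"

```text
t: 29.2
position: [0.4636, 0.2255, 0.059]
eef_rot: [-0.076, 0.997, 0.008, -0.0]
contact_force: [-1.1, 0.0, 1.0]
opening: 0.727
gripper_force: 0.0
```

```bash
python3 - <<'E'
from h import *
tool(463.2,225.4,20,8.7)
a=snap('top','t5.png');b=snap('side','s5.png')
for n,i in(('top',a),('side',b)):
    c=proj(n,[.4828,.0807,.027])[0]; print(n,c.round(),rect(n,i,cork,c,.027,30))
E
```

```text
t 29.2 pos [463.6 225.5  59. ] yaw -171.32 d [ 0.4 -0.6 39. ] turn -0.0003 F [-1.1  0.   1. ] op 62.1 0.0
top [237. 215.] [483.7  83.1 102.9  60.2   7.1]
side [265. 229.] [482.3  84.1 104.1  62.9   7.3]
```

Request:
send_rows --pt "0.4 -0.6 15 0 60" --pt "0 0 14 0 60" --pt "0 0 7 0 60" --pt "0 0 3 0 60" --pt "0 0 0 0 57" --pt "0 0 0 0 53" --pt "0 0 0 0 48" --pt "0 0 0 0 40" --pt "0 0 0 0 40" --pt "0 0 0 0 40"

```text
t: 30.55
position: [0.4632, 0.2254, 0.0202]
eef_rot: [-0.076, 0.997, 0.008, -0.0]
contact_force: [-1.3, -0.6, 6.6]
opening: 0.565
gripper_force: 61.4
```

```bash
python3 - <<'E'
from h import *
tool(482.8,80.2,60,7.3)
E
```

```text
t 30.55 pos [463.2 225.4  20.2] yaw -171.31 d [   2.5 -145.9  -42.1] turn 0.0243 F [-1.3 -0.6  6.6] op 48.2 61.4059317111969
```

Request:
send_rows --pt "0 0 -15 0 40" --pt "0 0 -30 0 40" --pt "0 -15 -15 0.024 40" --pt "1 -35 0 0 40" --pt "1 -40 0 0 40" --pt "1 -40 0 0 40" --pt "0 -16 0 0 40" --pt "0 0 20 0 40" --pt "0 0 5 0 40" --pt "0 0 0 0 40"

```text
t: 31.8
position: [0.4786, 0.0799, 0.052]
eef_rot: [-0.064, 0.998, 0.008, -0.001]
contact_force: [-0.3, 0.4, -0.9]
opening: 0.562
gripper_force: 62.6
```

```bash
python3 - <<'E'
from h import *
tool(482.8,80.2,47.6,7.3)
E
```

```text
t 31.8 pos [478.6  79.9  52. ] yaw -172.67 d [-4.2 -0.3  4.4] turn 0.0005 F [-0.3  0.4 -0.9] op 48.0 62.592737674713135
```

Request:
send_rows --pt "-4.2 -0.3 0 0 40" --pt "0 0 2.5 0 40" --pt "0 0 2.2 0 40" --pt "0 0 0 0 40" --pt "0 0 0 0 50" --pt "0 0 0 0 57" --pt "0 0 0 0 60" --pt "0 0 -10 0 60" --pt "0 0 -25 0 60" --pt "-10 1 -15 0 66"

```text
t: 33.05
position: [0.4933, 0.0815, 0.0993]
eef_rot: [-0.064, 0.998, 0.008, 0.0]
contact_force: [-0.1, 0.2, 0.2]
opening: 0.773
gripper_force: 0.0
```

Request:
send_rows --pt "-30 4 0 0 66" --pt "-35 5 0 0 66" --pt "-30 4 0 0 66" --pt "-16 2.5 0 0.152 66" --pt "0 0 25 0 66" --pt "0 0 15 0 66" --pt "0 0 0 0 66" --pt "0 0 0 0 66" --pt "0 0 0 0 66" --pt "0 0 0 0 66"

```text
t: 34.3
position: [0.6012, 0.1116, 0.0582]
eef_rot: [0.012, 1.0, 0.008, -0.001]
contact_force: [0.5, -0.3, -0.4]
opening: 0.773
gripper_force: 0.0
```

```bash
python3 - <<'E'
from h import *
tool(600.8,112,18.4,-1.4)
b=snap('side','s6.png')
c=proj('side',[.4828,.0807,.037])[0]; print(c.round(),rectc('side',b,lambda w:(hsv(w)[...,2]>140)&(hsv(w)[...,1]<75),c,.037,30))
cv2.imwrite('pics/c6.png',cv2.resize(b[130:310,150:390],(800,600)))
E
```

```text
t 34.3 pos [601.2 111.6  58.2] yaw 178.61 d [ 0.4 -0.3 39.8] turn 0.0002 F [ 0.5 -0.3 -0.4] op 66.0 0.0
[265. 226.] [481.8  81.4  92.2  54.5   7.3]
```

View pics/c6.png

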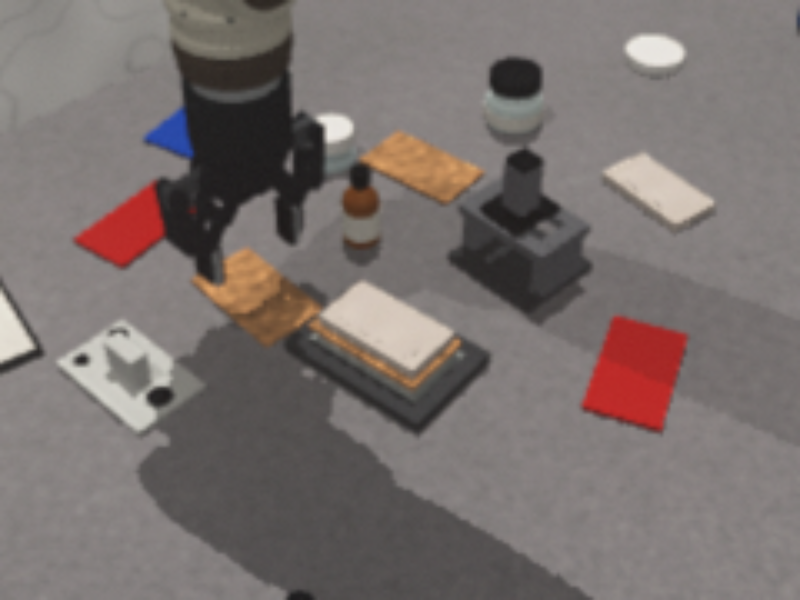

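Stack tile at crop (388,325) sits neatly; gripper is over sheet at crop (255,295).

Request:
send_rows --pt "0.4 -0.3 15 0 66" --pt "0 0 14 0 66" --pt "0 0 7 0 66" --pt "0 0 3.8 0 66" --pt "0 0 0 0 62" --pt "0 0 0 0 60" --pt "0 0 0 0 56" --pt "0 0 0 0 50" --pt "0 0 0 0 50" --pt "0 0 0 0 50"

```text
t: 35.6
position: [0.6009, 0.112, 0.0188]
eef_rot: [0.012, 1.0, 0.008, -0.001]
contact_force: [-2.1, -0.6, 6.8]
opening: 0.649
gripper_force: 62.3
```

```bash
python3 - <<'E'
from h import *
tool(482.8,79.0,75,7.3)
E
```

```text
t 35.6 pos [600.9 112.   18.8] yaw 178.61 d [117.3 -35.  -56.5] turn -0.1517 F [-2.1 -0.6  6.8] op 55.5 62.30433282908052
```

Request:
send_rows --pt "0 0 -15 0 50" --pt "0 0 -30 0 50" --pt "0 0 -15 0 50" --pt "25 -7.5 0 0 50" --pt "35 -10.5 0 0 50" --pt "35 -10.5 0 0 50" --pt "22.3 -6.5 0 -0.15 50" --pt "0 0 12 0 50" --pt "0 0 5 0 50" --pt "0 0 0 0 50"

```text
t: 36.85
position: [0.4827, 0.0792, 0.0598]
eef_rot: [-0.062, 0.998, 0.008, -0.001]
contact_force: [-0.2, -0.0, 0.4]
opening: 0.65
gripper_force: 63.5
```

```bash
python3 - <<'E'
from h import *
tool(482.8,79.0,56.1,7.3)
E
```

```text
t 36.85 pos [482.7  79.2  59.8] yaw -172.86 d [-0.1 -0.3  3.7] turn -0.0029 F [-0.2 -0.   0.4] op 55.5 63.500014236196876
```

Request:
send_rows --pt "0 -0.3 2 -0.003 50" --pt "0 0 1.8 0 50" --pt "0 0 0 0 50" --pt "0 0 0 0 58" --pt "0 0 0 0 64" --pt "0 0 0 0 66" --pt "0 0 -10 0 66" --pt "0 0 -30 0 66" --pt "0 0 -40 0 64" --pt "0 0 -30 0 62"

```text
t: 38.1
position: [0.483, 0.0772, 0.1692]
eef_rot: [-0.064, 0.998, 0.008, 0.0]
contact_force: [-0.2, -0.0, -0.1]
opening: 0.726
gripper_force: 0.0
```

Request:
send_rows --pt "4 -20 0 0 62" --pt "8 -40 0 0 62" --pt "9 -45 0 0 62" --pt "9 -45 0 0 62" --pt "9 -45 0 0 62" --pt "9 -45 0 0 62" --pt "9 -40 0 0 62" --pt "4.8 -20 0 0.136 62" --pt "0 0 30 0.136 62" --pt "0 0 40 0 62"

```text
t: 39.35
position: [0.4605, -0.228, 0.0929]
eef_rot: [0.073, 0.997, 0.007, -0.0]
contact_force: [-1.0, 0.3, 0.1]
opening: 0.727
gripper_force: 0.0
```

```bash
python3 - <<'E'
from h import *
tool(458.7,-226.8,20,-8.5)
a=snap('top','t7.png');b=snap('side','s7.png')
for n,i in(('top',a),('side',b)):
    c=proj(n,[.4828,.0807,.042])[0]; print(n,c.round(),rect(n,i,cork,c,.042,26))
E
```

```text
t 39.35 pos [ 460.5 -228.    92.9] yaw 171.63 d [ 1.8 -0.1 72.9] turn 0.0023 F [-1.   0.3  0.1] op 62.1 0.0
top [237. 215.] [484.   80.6 104.6  62.8   7.6]
side [265. 225.] [477.3  88.3 111.1  74.1   7.4]
```

Request:
send_rows --pt "1.8 -0.1 25 0.002 62" --pt "0 0 25 0 60" --pt "0 0 15 0 60" --pt "0 0 6 0 60" --pt "0 0 2 0 60" --pt "0 0 0 0 56" --pt "0 0 0 0 50" --pt "0 0 0 0 42" --pt "0 0 0 0 40" --pt "0 0 0 0 40"

```text
t: 40.7
position: [0.4583, -0.2263, 0.0204]
eef_rot: [0.073, 0.997, 0.007, -0.001]
contact_force: [-1.5, -0.4, 7.5]
opening: 0.561
gripper_force: 62.5
```

Request:
send_rows --pt "0 0 -15 0 40" --pt "0 0 -30 0 40" --pt "0 0 -40 0 40" --pt "0 0 -40 -0.14 40" --pt "0 0 -30 -0.136 40" --pt "0 0 0 0 40" --pt "0 0 0 0 40" --pt "0 0 0 0 40" --pt "0 0 0 0 40" --pt "0 0 0 0 40"

```text
t: 41.95
position: [0.458, -0.2281, 0.1737]
eef_rot: [-0.065, 0.998, 0.008, -0.001]
contact_force: [0.3, 0.6, -1.2]
opening: 0.567
gripper_force: 62.3
```

```bash
python3 - <<'E'
from h import *
tool(482.8,80.2,175,7.3)
E
```

```text
t 41.95 pos [ 458.  -228.1  173.7] yaw -172.52 d [-64.7 302.5   3.4] turn 0.0031 F [ 0.3  0.6 -1.2] op 48.4 62.27749586105347
```

Request:
send_rows --pt "-4.7 22.5 0 0.003 40" --pt "-9 40 0 0 40" --pt "-9 42 0 0 40" --pt "-9 42 0 0 40" --pt "-9 42 0 0 40" --pt "-9 42 0 0 40" --pt "-8 40 0 0 40" --pt "-5 22 0 0 40" --pt "-2 10 20 0 40" --pt "0 0 35 0 40"

```text
t: 43.2
position: [0.4844, 0.0819, 0.124]
eef_rot: [-0.064, 0.998, 0.008, 0.001]
contact_force: [-0.4, -0.4, -1.5]
opening: 0.569
gripper_force: 62.3
```

Request:
send_rows --pt "0 0 30 0 40" --pt "0 0 15 0 40" --pt "0 0 0 0 40" --pt "0 0 0 0 40" --pt "0 0 0 0 40" --pt "0 0 0 0 40" --pt "0 0 0 0 40" --pt "0 0 0 0 40" --pt "0 0 0 0 40" --pt "0 0 0 0 40"

```text
t: 44.45
position: [0.4835, 0.0816, 0.0787]
eef_rot: [-0.064, 0.998, 0.008, -0.001]
contact_force: [0.0, -0.4, -1.9]
opening: 0.568
gripper_force: 62.2
```

```bash
python3 - <<'E'
from h import *
tool(482.8,80.2,62.6,7.3)
E
```

```text
t 44.45 pos [483.5  81.6  78.7] yaw -172.68 d [ 0.9 -1.5 16.1] turn 0.0004 F [ 0.  -0.4 -1.9] op 48.5 62.246350049972534
```

Request:
send_rows --pt "0.9 -1.4 8 0 40" --pt "0 0 5 0 40" --pt "0 0 3.3 0 40" --pt "0 0 0 0 40" --pt "0 0 0 0 50" --pt "0 0 0 0 57" --pt "0 0 0 0 60" --pt "0 0 -10 0 60" --pt "0 0 -30 0 64" --pt "0 0 -40 0 66"

```text
t: 45.7
position: [0.4825, 0.079, 0.1433]
eef_rot: [-0.064, 0.998, 0.008, -0.001]
contact_force: [0.3, 0.5, -0.3]
opening: 0.773
gripper_force: 0.0
```

Request:
send_rows --pt "-12 -20 0 0 66" --pt "-22 -36 0 0 66" --pt "-24 -40 0 0 66" --pt "-24 -40 0 0 66" --pt "-22 -36 0 0 66" --pt "-12 -20 0 0 66" --pt "-6 -8 20 0.007 66" --pt "0 0 35 0 66" --pt "0 0 25 0 66" --pt "0 0 0 0 66"

```text
t: 46.95
position: [0.6274, -0.1016, 0.0563]
eef_rot: [-0.061, 0.998, 0.008, -0.003]
contact_force: [0.0, -0.1, 0.8]
opening: 0.776
gripper_force: 0.0
```

```bash
python3 - <<'E'
from h import *
tool(629.2,-102.5,18.4,6.9)
a=snap('top','t8.png');b=snap('side','s8.png')
for n,i in(('top',a),('side',b)):
    c=proj(n,[.4828,.0807,.052])[0]; print(n,c.round(),rectc(n,i,lambda w:(hsv(w)[...,2]>145)&(hsv(w)[...,1]<75),c,.052,26))
cv2.imwrite('pics/c8.png',np.hstack([cv2.resize(b[110:290,210:390],(500,500)),cv2.resize(a[140:240,220:330],(300,500))]))
E
```

```text
t 46.95 pos [ 627.4 -101.6   56.3] yaw -173.06 d [-1.9 -1.7 37.9] turn 0.0007 F [ 0.  -0.1  0.8] op 66.2 0.0
top [237. 215.] [484.2  83.5  92.7  50.8   3.6]
side [265. 222.] [482.9  83.   92.4  52.8   8.5]
```

View pics/c8.png

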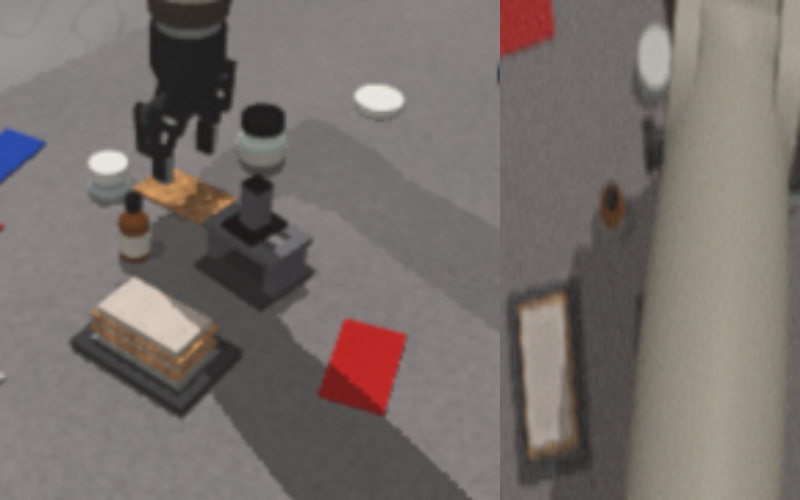

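Request:
send_rows --pt "-1.9 -1.7 15 0 67" --pt "0 0 12 0 67" --pt "0 0 7 0 67" --pt "0 0 3.8 0 67" --pt "0 0 0 0 62" --pt "0 0 0 0 60" --pt "0 0 0 0 56" --pt "0 0 0 0 50" --pt "0 0 0 0 50" --pt "0 0 0 0 50"

```text
t: 48.3
position: [0.6325, -0.1046, 0.0236]
eef_rot: [-0.06, 0.998, 0.006, 0.001]
contact_force: [-1.1, -5.5, 10.7]
opening: 0.586
gripper_force: 8.3
```

```bash
python3 - <<'E'
from h import *
tool(482.8,79.0,150,7.3)
E
```

```text
t 48.3 pos [ 632.5 -104.6   23.6] yaw -173.13 d [ 126.3  201.8 -124.2] turn -0.0075 F [-1.1 -5.5 10.7] op 50.1 8.282439207541756
```

Request:
send_rows --pt "0 0 -15 0 50" --pt "0 0 -25 0 67" --pt "0 0 -30 0 67" --pt "0 0 -40 0 67" --pt "0 -40 -10 0 67" --pt "0 -45 0 0 67" --pt "0 -20 0 0 67" --pt "0 0 0 0 67" --pt "0 0 0 0 67" --pt "0 0 0 0 67"

```text
t: 49.55
position: [0.6442, -0.2082, 0.1401]
eef_rot: [-0.061, 0.998, 0.008, -0.001]
contact_force: [-0.9, 0.4, 0.1]
opening: 0.788
gripper_force: 0.0
```

```bash
python3 - <<'E'
from h import *
a=snap('top','t9.png');b=snap('side','s9.png')
for n,i in(('top',a),('side',b)):
    c=proj(n,[.629,-.1025,.005])[0]; print(n,c.round(),rect(n,i,cork,c,.005,24))
tool(629,-102.5,60,6.9); print(monitor.state()['joint_pos'])
cv2.imwrite('pics/c9.png',np.hstack([cv2.resize(b[130:230,220:340],(480,400)),cv2.resize(a[130:230,240:330],(320,400))]))
E
```

```text
top [290. 173.] [630.3 -99.5 100.4  59.7   7.7]
side [276. 179.] [628.6 -95.6 101.   62.2   7.8]
t 49.65 pos [ 644.3 -208.5  140.1] yaw -173.02 d [  2.2 105.8  81.7] turn 0.0014 F [-0.4  0.8  0. ] op 66.9 0.0
[-0.31831638  0.39047859  0.31882394  1.5060171   0.0137485  -0.4401932 ]
```

View pics/c9.png

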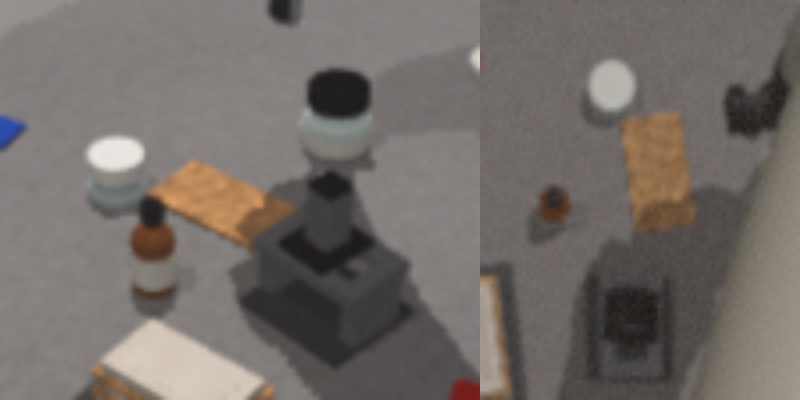

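Request:
send_rows --pt "0 25 0 0 67" --pt "0.8 42 0 0 67" --pt "0.8 42 0 -0.014 67" --pt "0 0 30 0 67" --pt "0 0 35 0 67" --pt "0 0 20 0 67" --pt "0 0 0 0 67" --pt "0 0 0 0 67" --pt "0 0 0 0 67" --pt "0 0 0 0 67"

```text
t: 50.9
position: [0.6297, -0.1003, 0.0574]
eef_rot: [-0.067, 0.998, 0.007, -0.0]
contact_force: [-0.4, -0.6, -1.0]
opening: 0.786
gripper_force: 0.0
```

```bash
python3 - <<'E'
from h import *
tool(629.3,-98.8,17.3,7.7)
E
```

```text
t 50.9 pos [ 629.7 -100.3   57.4] yaw -172.29 d [ 0.3  1.  40.2] turn 0.0001 F [-0.4 -0.6 -1. ] op 67.2 0.0
```

Request:
send_rows --pt "0.3 1 15 0 66" --pt "0 0 14 0 66" --pt "0 0 7 0 66" --pt "0 0 4 0 66" --pt "0 0 0 0 66" --pt "0 0 0 0 64" --pt "0 0 0 0 62" --pt "0 0 0 0 61" --pt "0 0 0 0 60" --pt "0 0 0 0 60"

```text
t: 52.15
position: [0.6293, -0.0993, 0.0174]
eef_rot: [-0.067, 0.998, 0.007, 0.0]
contact_force: [-0.3, -3.8, 5.8]
opening: 0.702
gripper_force: 2.8
```

Request:
send_rows --pt "0 0 0 0 59" --pt "0 0 0 0 58" --pt "0 0 0 0 57" --pt "0 0 0 0 56" --pt "0 0 0 0 54" --pt "0 0 0 0 50" --pt "0 0 0 0 50" --pt "0 0 0 0 50" --pt "0 0 0 0 50" --pt "0 0 0 0 50"

```text
t: 53.4
position: [0.6297, -0.0998, 0.0185]
eef_rot: [-0.067, 0.998, 0.006, 0.001]
contact_force: [-0.9, -5.2, 12.1]
opening: 0.652
gripper_force: 62.9
```

```bash
python3 - <<'E'
from h import *
tool(482.8,79.0,150,7.3)
E
```

```text
t 53.4 pos [629.7 -99.8  18.5] yaw -172.33 d [ 121.4  198.5 -129.3] turn 0.0065 F [-0.9 -5.2 12.1] op 55.7 62.91873721143929
```

Request:
send_rows --pt "0 0 -10 0 50" --pt "0 0 -30 0 50" --pt "0 0 -40 0 50" --pt "0 0 -40 0 50" --pt "5 8 -10 0.006 50" --pt "15 25 0 0 50" --pt "25 40 0 0 50" --pt "25 40 0 0 50" --pt "25 40 0 0 50" --pt "18 30 0 0 50"

```text
t: 54.65
position: [0.4914, 0.0679, 0.1484]
eef_rot: [-0.065, 0.998, 0.008, -0.002]
contact_force: [-0.5, 0.4, -1.1]
opening: 0.651
gripper_force: 63.5
```

Request:
send_rows --pt "8.5 15.5 0 0 50" --pt "0 0 30 0 50" --pt "0 0 25 0 50" --pt "0 0 10 0 50" --pt "0 0 5 0 50" --pt "0 0 0 0 50" --pt "0 0 0 0 50" --pt "0 0 0 0 50" --pt "0 0 0 0 50" --pt "0 0 0 0 50"

```text
t: 55.9
position: [0.4829, 0.0817, 0.0798]
eef_rot: [-0.064, 0.998, 0.008, -0.001]
contact_force: [0.5, -0.4, -0.6]
opening: 0.65
gripper_force: 63.5
```

```bash
python3 - <<'E'
from h import *
tool(482.8,79.0,70.8,7.3)
E
```

```text
t 55.9 pos [482.9  81.7  79.8] yaw -172.62 d [ 0.5 -2.8  8.9] turn 0.0013 F [ 0.5 -0.4 -0.6] op 55.5 63.470755813177675
```

Request:
send_rows --pt "0.5 -2.7 5 0 50" --pt "0 0 3 0 50" --pt "0 0 1.2 0 50" --pt "0 0 0 0 50" --pt "0 0 0 0 58" --pt "0 0 0 0 64" --pt "0 0 0 0 66" --pt "0 0 -10 0 66" --pt "0 0 -30 0 60" --pt "-10 10 -5 0 50"

```text
t: 57.15
position: [0.4927, 0.0898, 0.1181]
eef_rot: [-0.064, 0.998, 0.008, 0.001]
contact_force: [0.7, 0.3, 0.1]
opening: 0.583
gripper_force: 0.0
```

Request:
send_rows --pt "-30 30 0 0 45" --pt "-35 36 0 0 45" --pt "-35 36 0 0 45" --pt "-26 26 0 0.068 45" --pt "0 0 25 0 45" --pt "0 0 20 0 45" --pt "0 0 0 0 45" --pt "0 0 0 0 45" --pt "0 0 0 0 45" --pt "0 0 0 0 45"

```text
t: 58.4
position: [0.6002, 0.2334, 0.0734]
eef_rot: [-0.03, 1.0, 0.008, -0.0]
contact_force: [1.6, 0.3, 0.2]
opening: 0.53
gripper_force: 0.0
```

```bash
python3 - <<'E'
from h import *
tool(600,233.3,33,3.4)
a=snap('top','t10.png');b=snap('side','s10.png')
for n,i in(('top',a),('side',b)):
    c=proj(n,[.4828,.0807,.057])[0]; print(n,c.round(),rect(n,i,cork,c,.057,26))
cv2.imwrite('pics/c10.png',np.hstack([cv2.resize(b[150:300,180:330],(500,500)),cv2.resize(a[170:260,190:300],(300,500))]))
E
```

```text
t 58.4 pos [600.2 233.4  73.4] yaw -176.54 d [ 0.2 -0.7 40.4] turn 0.0011 F [1.6 0.3 0.2] op 45.2 0.0
top [236. 215.] [483.1  80.5 104.4  62.3   7.8]
side [265. 220.] [472.1  93.2 120.2  85.3   7.2]
```

View pics/c10.png

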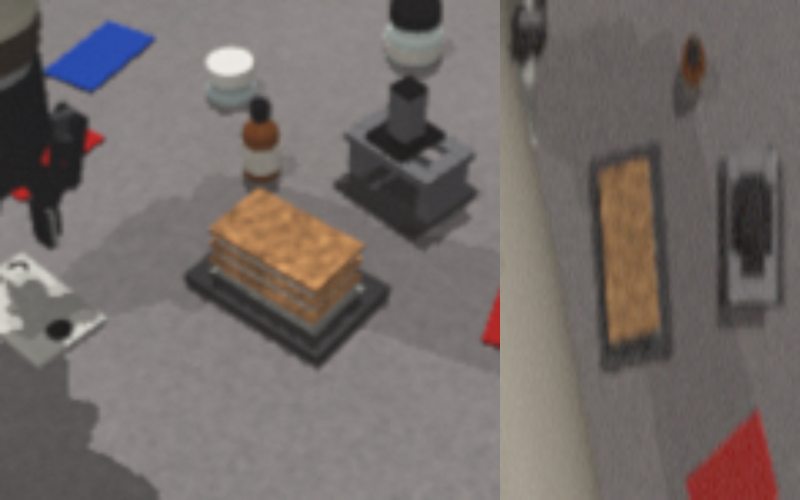

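Stack is neat (top crop 632,250). The stand appears shifted a little since the start, so I'll measure it again before taking the probe.

Request:
send_rows --pt "0.2 -0.7 15 0 40" --pt "0 0 15 0 40" --pt "0 0 7 0 40" --pt "0 0 3 0 40" --pt "0 0 0 0 30" --pt "0 0 0 0 22" --pt "0 0 0 0 15" --pt "0 0 0 0 8" --pt "0 0 0 0 5" --pt "0 0 0 0 5"

```text
t: 59.75
position: [0.5999, 0.2333, 0.0333]
eef_rot: [-0.03, 1.0, 0.008, -0.0]
contact_force: [-1.0, -0.6, 5.3]
opening: 0.175
gripper_force: 60.1
```

```bash
python3 - <<'E'
from h import *
tool(482.8,80.2,120,7.3)
E
```

```text
t 59.75 pos [599.9 233.3  33.3] yaw -176.52 d [ 126.2 -144.4  -88.9] turn -0.0667 F [-1.  -0.6  5.3] op 14.9 60.09973347187042
```

Request:
send_rows --pt "0 0 -10 0 5" --pt "0 0 -30 0 5" --pt "0 0 -35 0 5" --pt "8 -9 -14 0 5" --pt "25 -28 0 0 5" --pt "35 -40 0 0 5" --pt "35 -40 0 0 5" --pt "23.2 -27.4 0 -0.067 5" --pt "0 0 10 0 5" --pt "0 0 10 0 5"

```text
t: 61.0
position: [0.4824, 0.0803, 0.0986]
eef_rot: [-0.063, 0.998, 0.008, -0.001]
contact_force: [-0.2, 0.7, -1.6]
opening: 0.178
gripper_force: 59.0
```

Request:
send_rows --pt "0 0 2 0 5" --pt "0 0 0 0 5" --pt "0 0 0 0 5" --pt "0 0 0 0 5" --pt "0 0 0 0 5" --pt "0 0 0 0 5" --pt "0 0 0 0 5" --pt "0 0 0 0 5" --pt "0 0 0 0 5" --pt "0 0 0 0 5"

```text
t: 62.25
position: [0.4826, 0.0805, 0.0974]
eef_rot: [-0.064, 0.998, 0.008, -0.001]
contact_force: [0.3, 0.3, -2.5]
opening: 0.168
gripper_force: 59.0
```

```bash
python3 - <<'E'
from h import *
tool(482.8,80.2,90.6,7.2)
E
```

```text
t 62.25 pos [482.6  80.5  97.4] yaw -172.68 d [-0.2 -0.4  6.8] turn 0.0021 F [ 0.3  0.3 -2.5] op 14.3 59.01319205760956
```

Request:
send_rows --pt "-0.2 -0.4 4 0 5" --pt "0 0 2 0 5" --pt "0 0 1 0 5" --pt "0 0 0 0 5" --pt "0 0 0 0 20" --pt "0 0 0 0 30" --pt "0 0 0 0 40" --pt "0 0 -20 0 40" --pt "0 0 -35 0 40" --pt "0 20 -20 0 45"

```text
t: 63.5
position: [0.481, 0.0986, 0.1675]
eef_rot: [-0.063, 0.998, 0.008, 0.0]
contact_force: [0.1, 0.8, 0.3]
opening: 0.528
gripper_force: 0.0
```

Request:
send_rows --pt "0 40 0 0 50" --pt "0 45 0 0 50" --pt "0 45 0 0 50" --pt "0 30 0 0 50" --pt "0 0 0 0 50" --pt "0 0 0 0 50" --pt "0 0 0 0 50" --pt "0 0 0 0 50" --pt "0 0 0 0 50" --pt "0 0 0 0 50"

```text
t: 64.75
position: [0.4602, 0.2574, 0.1682]
eef_rot: [-0.064, 0.998, 0.008, -0.001]
contact_force: [-0.1, -0.6, 0.3]
opening: 0.587
gripper_force: 0.0
```

```bash
python3 - <<'E'
from h import *
a=snap('top','t11.png');b=snap('side','s11.png')
for n,i in(('top',a),('side',b)):
    c=proj(n,[.4828,.0807,.063])[0]; print(n,c.round(),rectc(n,i,val(118 if n=='top' else 125),c,.063,26))
sx=[255,170,60,75]
cv2.imwrite('pics/c11.png',np.hstack([cv2.resize(a[175:255,210:310],None,fx=5,fy=5,interpolation=cv2.INTER_CUBIC),cv2.resize(b[140:260,230:330],(300,400))]))
tool(0,0,0,0)
E
```

```text
top [236. 214.] [483.   80.9 102.8  64.9   7. ]
side [265. 218.] None
t 64.85 pos [460.1 257.5 168.1] yaw -172.69 d [ 489.  -199.4  165.3] turn 0.1276 F [-0.7  0.4  0.4] op 50.4 0.0
```

View pics/c11.png

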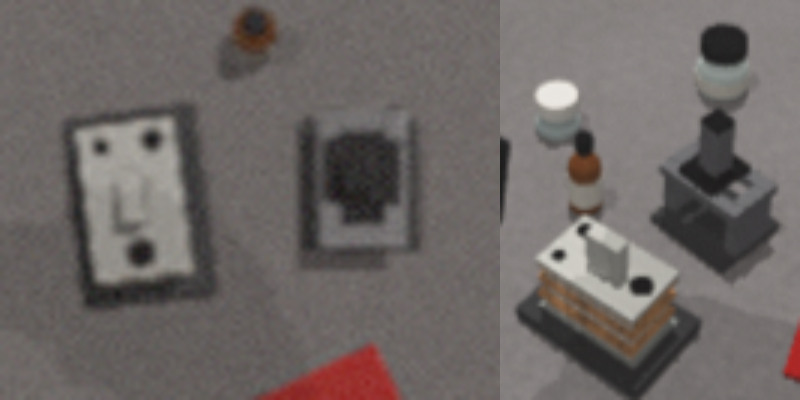

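```bash
python3 - <<'E'
from h import *
a=cv2.imread('pics/t11.png');b=cv2.imread('pics/s11.png')
A=cv2.resize(a[190:230,266:298],(400,500),interpolation=cv2.INTER_CUBIC); B=cv2.resize(b[170:220,280:320],(400,500),interpolation=cv2.INTER_CUBIC)
C=np.hstack([A,B]); C=np.clip(C.astype(float)*1.7,0,255).astype(np.uint8)
cv2.imwrite('pics/c12.png',C)
for th in(46,52,58): print(th,rectc('top',a,val(0,th),(284,212),.061,20))
# dots
for n,i in(('top',a),('side',b)):
  for P,nm in(((517.2,102.4),'s'),((521.4,68.7),'m'),((447.9,76.5),'l')):
    c=proj(n,[P[0]/1e3,P[1]/1e3,.063])[0]; x0,y0=np.round(c).astype(int)-7
    w=cv2.resize(i[y0:y0+15,x0:x0+15],None,fx=8,fy=8,interpolation=cv2.INTER_CUBIC)
    m=(hsv(w)[...,2]<85).astype(np.uint8); _,l,st,ce=cv2.connectedComponentsWithStats(m)
    if len(ce)>1:
        k=min(range(1,len(ce)),key=lambda k:np.hypot(*(ce[k]-60))+ (999 if st[k,4]<60 else 0)); uv=(ce[k]+.5)/8-.5+[x0,y0]
        print(n,nm,(onz(n,[uv],.063)[0]*1000).round(1),st[k,4]/64)
E
```

```text
46 [486.2 -60.9  45.2  23.   39.6]
52 [495.4 -66.4  53.4  43.5  -0.8]
58 [495.2 -66.6  55.4  45.5  -0.8]
top s [517.4 102.3  63. ] 3.484375
top m [521.8  69.1  63. ] 8.125
top l [448.2  76.5  63. ] 19.921875
side s [516.3 103.7  63. ] 7.125
side m [523.   70.9  63. ] 7.109375
side l [447.2  77.6  63. ] 31.53125
```

View pics/c12.png

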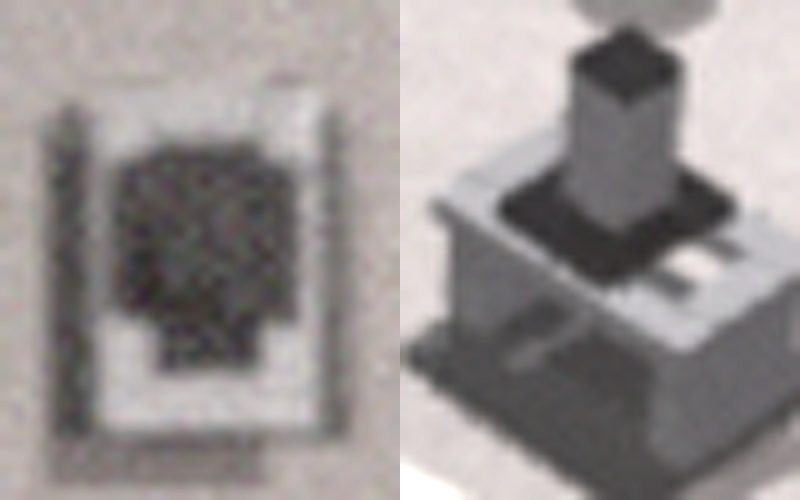

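```bash
python3 - <<'E'
from h import *
T=lambda u,v:((u+.5)/12.5-.5+266,(v+.5)/12.5-.5+190)
Sd=lambda u,v:((u-400+.5)/10-.5+280,(v+.5)/10-.5+170)
print('frame top',(onz('top',[T(95,90),T(325,90),T(325,432),T(95,432)],.055)*1000).round(1).tolist())
print('flange edges L/R/bot',(onz('top',[T(113,240),T(297,240),T(205,322)],.061)*1000).round(1).tolist())
print('side griptop',(onz('side',[Sd(575,62),Sd(630,25),Sd(682,65),Sd(628,103)],.109)*1000).round(1).tolist())
print('side flange',(onz('side',[Sd(500,208),Sd(735,210),Sd(605,285)],.061)*1000).round(1).tolist())
E
```

```text
frame top [[540.3, -39.7, 55.0], [539.5, -100.1, 55.0], [449.9, -97.9, 55.0], [450.6, -38.2, 55.0]]
flange edges L/R/bot [[500.1, -43.5, 61.0], [499.5, -91.3, 61.0], [478.4, -67.0, 61.0]]
side griptop [[506.1, -54.0, 109.0], [507.1, -76.2, 109.0], [486.2, -72.8, 109.0], [485.1, -50.9, 109.0]]
side flange [[517.7, -41.0, 61.0], [473.9, -85.4, 61.0], [477.2, -37.7, 61.0]]
```

Request:
send_rows --pt "0 -20 0 0 50" --pt "0.5 -40 0 0 50" --pt "0.5 -45 0 0 50" --pt "0.5 -45 0 0 50" --pt "0.5 -45 0 0 50" --pt "0.5 -45 0 0 50" --pt "0.5 -40 0 0 50" --pt "0.5 -30 0 0 50" --pt "0.5 -15 0 0.1 50" --pt "0 0 0 0.097 50"

```text
t: 66.1
position: [0.497, -0.0672, 0.1631]
eef_rot: [0.037, 0.999, 0.007, -0.002]
contact_force: [-0.6, 0.2, -1.1]
opening: 0.581
gripper_force: 0.0
```

Request:
send_rows --pt "0 0 20 0 50" --pt "0 0 10 0 50" --pt "0 0 0 0 50" --pt "0 0 0 0 50" --pt "0 0 0 0 50" --pt "0 0 0 0 50" --pt "0 0 0 0 50" --pt "0 0 0 0 50" --pt "0 0 0 0 50" --pt "0 0 0 0 50"

```text
t: 67.35
position: [0.4974, -0.0648, 0.1332]
eef_rot: [0.035, 0.999, 0.007, -0.001]
contact_force: [-0.0, -1.1, 0.9]
opening: 0.583
gripper_force: 0.0
```

```bash
python3 - <<'E'
from h import *
tool(497,-65.5,88,-4)
b=snap('side','s13.png')
B=b[120:220,270:350]
cv2.imwrite('pics/c13.png',np.clip(cv2.resize(B,(480,600),interpolation=cv2.INTER_CUBIC)*1.5,0,255).astype(np.uint8))
E
```

```text
t 67.35 pos [497.4 -64.8 133.2] yaw 176.04 d [ 0.2 -1.4 45.2] turn 0.0006 F [-0.  -1.1  0.9] op 49.8 0.0
```

View pics/c13.png

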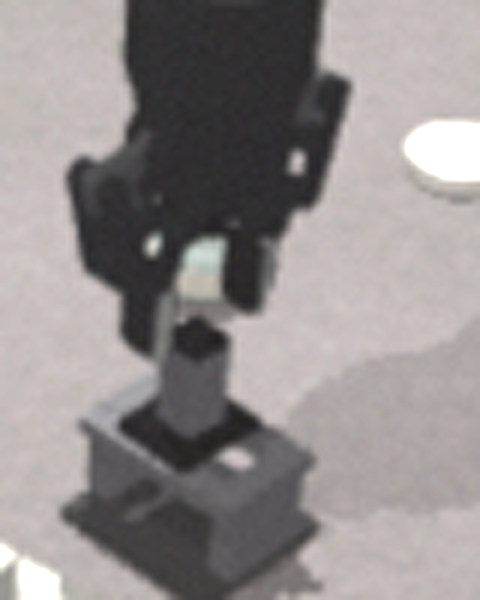

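Request:
send_rows --pt "0.2 -1.4 15 0 48" --pt "0 0 15 0 48" --pt "0 0 10 0 48" --pt "0 0 5 0 48" --pt "0 0 0 0 38" --pt "0 0 0 0 30" --pt "0 0 0 0 25" --pt "0 0 0 0 20" --pt "0 0 0 0 14" --pt "0 0 0 0 10"

```text
t: 68.65
position: [0.4975, -0.0657, 0.089]
eef_rot: [0.035, 0.999, 0.007, -0.001]
contact_force: [-1.2, -1.8, 6.5]
opening: 0.247
gripper_force: 59.2
```

Request:
send_rows --pt "0 0 0 0 10" --pt "0 0 0 0 10" --pt "0 0 0 0 10" --pt "0 0 0 0 10" --pt "0 0 0 0 10" --pt "0 0 0 0 10" --pt "0 0 0 0 10" --pt "0 0 0 0 10" --pt "0 0 0 0 10" --pt "0 0 0 0 10"

```text
t: 69.9
position: [0.4974, -0.0657, 0.089]
eef_rot: [0.035, 0.999, 0.007, -0.001]
contact_force: [-1.2, -1.5, 6.3]
opening: 0.253
gripper_force: 59.2
```

```bash
python3 - <<'E'
from h import *
tool(497,-65.5,178,-4)
b=snap('side','s14.png')
E
```

```text
t 69.9 pos [497.4 -65.7  89. ] yaw 176.02 d [  0.6   1.5 -89. ] turn 0.0004 F [-1.2 -1.5  6.3] op 21.6 59.2368196696043
```

Request:
send_rows --pt "0 0 -10 0 10" --pt "0 0 -20 0 10" --pt "0 0 -30 0 10" --pt "0 0 -30 0 10" --pt "0 0 -10 0 10" --pt "0 0 0 0 10" --pt "0 0 0 0 10" --pt "0 0 0 0 10" --pt "0 0 0 0 10" --pt "0 0 0 0 10"

```text
t: 71.2
position: [0.4972, -0.0669, 0.1879]
eef_rot: [0.035, 0.999, 0.008, -0.002]
contact_force: [0.5, -0.0, -1.3]
opening: 0.252
gripper_force: 58.7
```

```bash
cat >> h.py <<'E'
def tipd(x,y,z,D=74,off=(0,0)):
    """shift to bring the probe tip (D ahead of TCP, off in tool x,y) to world mm point"""
    s=monitor.state(); m=R.from_quat(s['eef_rot']).as_matrix(); p=np.array(s['position'])*1000+m@np.array([off[0],off[1],D])
    print('t',round(s['t'],2),'tip',p.round(1),'d',(m.T@(np.array([x,y,z])-p)).round(1),'F',np.round(s['contact_force'],1),'op',round(s['opening']*85.4,1)); return p
E
python3 - <<'E'
from h import *
tipd(517,102.8,103)
E
```

```text
t 71.2 tip [497.  -65.8 113.9] d [ -8.4 169.4  13.5] F [ 0.5 -0.  -1.3] op 21.5
```

Request:
send_rows --pt "-1 15 0 0 10" --pt "-1.5 32 0 0 10" --pt "-2 40 0 0 10" --pt "-2 40 0 0 10" --pt "-1.5 30 0 0 10" --pt "-0.4 12 0 0 10" --pt "0 0 15 0 10" --pt "0 0 15 0 10" --pt "0 0 8 0 10" --pt "0 0 0 0 10"

```text
t: 72.45
position: [0.5168, 0.1009, 0.1517]
eef_rot: [0.035, 0.999, 0.007, -0.002]
contact_force: [-0.5, 0.3, -0.6]
opening: 0.247
gripper_force: 58.9
```

Request:
send_rows --pt "0 0 0 0 10" --pt "0 0 0 0 10" --pt "0 0 0 0 10" --pt "0 0 0 0 10" --pt "0 0 0 0 10" --pt "0 0 0 0 10" --pt "0 0 0 0 10" --pt "0 0 0 0 10" --pt "0 0 0 0 10" --pt "0 0 0 0 10"

```text
t: 73.7
position: [0.5172, 0.1016, 0.1527]
eef_rot: [0.035, 0.999, 0.008, -0.001]
contact_force: [1.1, -0.1, -0.7]
opening: 0.249
gripper_force: 58.9
```

```bash
python3 - <<'E'
from h import *
p=tipd(517,102.8,69)
b=snap('side','s15.png')
x0,y0=200,170
print('exp tip',proj('side',p/1000), 'dots',proj('side',[[.517,.1028,.063],[.5219,.0695,.063],[.4478,.077,.063]]).round(1).tolist())
cv2.imwrite('pics/c15.png',np.clip(cv2.resize(b[y0:y0+75,x0:x0+100],None,fx=8,fy=8,interpolation=cv2.INTER_CUBIC)*1.4,0,255).astype(np.uint8))
E
```

```text
t 73.7 tip [517.1 102.7  78.7] d [ 0.  -0.   9.7] F [ 1.1 -0.1 -0.7] op 21.3
exp tip [[248.98712845 210.90871094]] dots [[249.2, 215.7], [257.9, 208.3], [276.7, 225.0]]
```

View pics/c15.png

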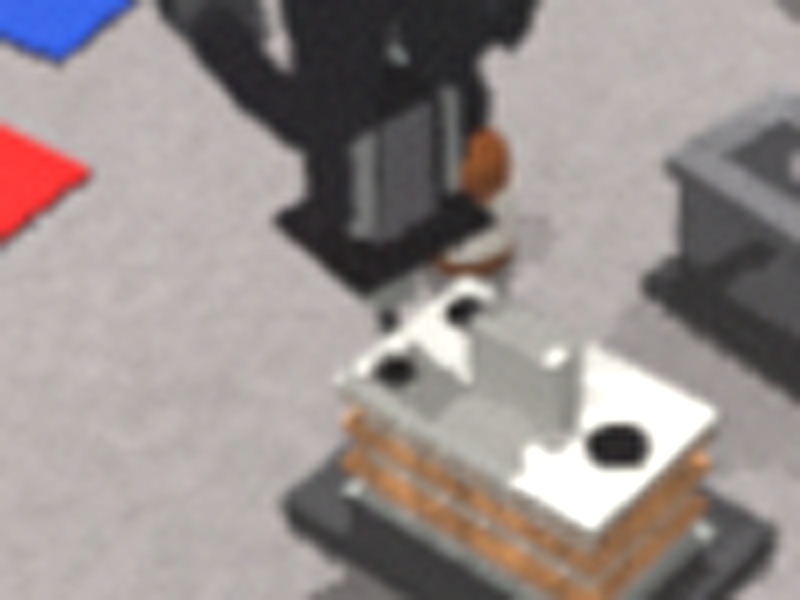

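Request:
send_rows --pt "1.8 -0.6 0 0 10" --pt "0 0 7 0 10" --pt "0 0 6 0 10" --pt "0 0 2 0 10" --pt "0 0 1 0 10" --pt "0 0 1 0 10" --pt "0 0 1 0 10" --pt "0 0 0.7 0 10" --pt "0 0 0 0 10" --pt "0 0 0 0 10"

```text
t: 75.0
position: [0.5154, 0.1014, 0.1341]
eef_rot: [0.035, 0.999, 0.008, -0.001]
contact_force: [-0.7, 0.6, 0.7]
opening: 0.25
gripper_force: 58.9
```

Request:
send_rows --pt "0 0 0 0 10" --pt "0 0 0 0 10" --pt "0 0 0 0 10" --pt "0 0 0 0 10" --pt "0 0 0 0 10" --pt "0 0 0 0 10" --pt "0 0 0 0 10" --pt "0 0 0 0 10" --pt "0 0 0 0 10" --pt "0 0 0 0 10"

```text
t: 76.25
position: [0.5154, 0.1014, 0.134]
eef_rot: [0.035, 0.999, 0.008, -0.001]
contact_force: [0.3, 0.1, 0.6]
opening: 0.254
gripper_force: 58.9
```

```bash
python3 - <<'E'
from h import *
F=[]
for _ in range(12): optics.camera('top'); F.append(monitor.state()['contact_force'][2])
print(np.round(F,1),np.mean(F))
p=tipd(521.9,69.3,75,off=(-1.8,.6))
E
```

```text
[ 0.8  0.6  0.5  0.6  0.2 -0.3  0.8  1.3  0.5  0.8  0.4 -0.1] 0.5107065017783007
t 76.85 tip [517. 103.  60.] d [ -7.1 -33.1 -15.5] F [-0.5 -1.1 -0.1] op 21.4
```

Request:
send_rows --pt "0 0 -8 0 10" --pt "0 0 -7 0 10" --pt "-3 -15 0 0 10" --pt "-4 -18 0 0 10" --pt "0 0 0 0 10" --pt "0 0 0 0 10" --pt "0 0 0 0 10" --pt "0 0 0 0 10" --pt "0 0 0 0 10" --pt "0 0 0 0 10"

```text
t: 78.1
position: [0.5201, 0.0679, 0.1485]
eef_rot: [0.034, 0.999, 0.008, -0.001]
contact_force: [-0.3, -0.2, -2.0]
opening: 0.25
gripper_force: 58.8
```

```bash
python3 - <<'E'
from h import *
p=tipd(521.9,69.3,60,off=(-1.8,.6))
E
```

```text
t 78.1 tip [521.8  69.5  74.5] d [-0.2 -0.4 14.5] F [-0.3 -0.2 -2. ] op 21.3
```

Request:
send_rows --pt "-0.2 -0.4 5 0 10" --pt "0 0 4 0 10" --pt "0 0 2 0 10" --pt "0 0 1.5 0 10" --pt "0 0 1 0 10" --pt "0 0 1 0 10" --pt "0 0 0 0 10" --pt "0 0 0 0 10" --pt "0 0 0 0 10" --pt "0 0 0 0 10"

```text
t: 79.35
position: [0.5202, 0.0675, 0.134]
eef_rot: [0.035, 0.999, 0.007, -0.001]
contact_force: [-1.6, -0.7, 0.2]
opening: 0.247
gripper_force: 58.9
```

Request:
send_rows --pt "0 0 0 0 10" --pt "0 0 0 0 10" --pt "0 0 0 0 10" --pt "0 0 0 0 10" --pt "0 0 0 0 10" --pt "0 0 0 0 10" --pt "0 0 0 0 10" --pt "0 0 0 0 10" --pt "0 0 0 0 10" --pt "0 0 0 0 10"

```text
t: 80.6
position: [0.5202, 0.0676, 0.1339]
eef_rot: [0.035, 0.999, 0.008, -0.001]
contact_force: [-2.6, -0.0, 0.6]
opening: 0.251
gripper_force: 59.0
```

```bash
python3 - <<'E'
from h import *
F=[]
for _ in range(10): optics.camera('top'); F.append(monitor.state()['contact_force'][2])
print(np.mean(F))
p=tipd(447.8,77,105,off=(-1.8,.6))
E
```

```text
0.6550058098120151
t 81.1 tip [521.9  69.2  59.9] d [ 74.6   3.3 -44.8] F [-2.3 -0.7  1.8] op 21.5
```

Good contact. Lift over the grip block to the large dot.

Request:
send_rows --pt "0 0 -10 0 10" --pt "0 0 -20 0 10" --pt "0 0 -15 0 10" --pt "14.6 0.3 0 0 10" --pt "25 1 0 0 10" --pt "25 1 0 0 10" --pt "10 1 0 0 10" --pt "0 0 15 0 10" --pt "0 0 10 0 10" --pt "0 0 5 0 10"

```text
t: 82.35
position: [0.446, 0.0757, 0.1477]
eef_rot: [0.035, 0.999, 0.007, -0.002]
contact_force: [0.5, -0.1, -1.4]
opening: 0.25
gripper_force: 58.9
```

```bash
python3 - <<'E'
from h import *
p=tipd(447.8,77,60,off=(-1.8,.6))
E
```

```text
t 82.35 tip [447.5  77.2  73.7] d [-0.4 -0.4 13.7] F [ 0.5 -0.1 -1.4] op 21.3
```

Request:
send_rows --pt "-0.3 -0.3 5 0 10" --pt "0 0 4 0 10" --pt "0 0 2 0 10" --pt "0 0 1.5 0 10" --pt "0 0 1 0 10" --pt "0 0 1 0 10" --pt "0 0 0 0 10" --pt "0 0 0 0 10" --pt "0 0 0 0 10" --pt "0 0 0 0 10"

```text
t: 83.6
position: [0.4464, 0.0757, 0.1348]
eef_rot: [0.035, 0.999, 0.008, -0.001]
contact_force: [0.6, 0.2, 1.4]
opening: 0.248
gripper_force: 58.9
```

Request:
send_rows --pt "0 0 0 0 10" --pt "0 0 0 0 10" --pt "0 0 0 0 10" --pt "0 0 0 0 10" --pt "0 0 0 0 10" --pt "0 0 0 0 10" --pt "0 0 0 0 10" --pt "0 0 0 0 10" --pt "0 0 0 0 10" --pt "0 0 0 0 10"

```text
t: 84.85
position: [0.4463, 0.0757, 0.1348]
eef_rot: [0.035, 0.999, 0.008, -0.001]
contact_force: [1.2, -0.5, 0.3]
opening: 0.247
gripper_force: 58.9
```

```bash
python3 - <<'E'
from h import *
F=[]
for _ in range(10): optics.camera('top'); F.append(monitor.state()['contact_force'][2])
print(np.mean(F))
p=tipd(447.8,77,60,off=(-1.8,.6))
# stand check: edges vs before
a=cv2.imread('pics/t11.png'); n=snap('top','t16.png'); b0=cv2.imread('pics/s14.png'); b1=snap('side','s16.png')
r=np.s_[188:240,262:302]
print('top shift px',cv2.phaseCorrelate(cv2.cvtColor(a[205:240,262:302],6).astype(float),cv2.cvtColor(n[205:240,262:302],6).astype(float)))
r=np.s_[195:225,290:335]
print('side shift px',cv2.phaseCorrelate(cv2.cvtColor(b0[r],6).astype(float),cv2.cvtColor(b1[r],6).astype(float)))
cv2.imwrite('pics/c16.png',np.hstack([np.clip(cv2.resize(n[185:240,258:302],(400,500),interpolation=cv2.INTER_CUBIC)*1.6,0,255),np.clip(cv2.resize(b1[165:225,285:333],(400,500),interpolation=cv2.INTER_CUBIC)*1.6,0,255)]).astype(np.uint8))
E
```

```text
0.06871947859433102
t 85.35 tip [448.   77.3  60.8] d [ 0.2 -0.3  0.8] F [0.8 0.1 0.2] op 21.1
top shift px ((0.11742768708015561, -0.2800569443476668), 0.6311681390494225)
side shift px ((0.1766317122003116, -0.1556157002279832), 0.5973443419503888)
```

View pics/c16.png

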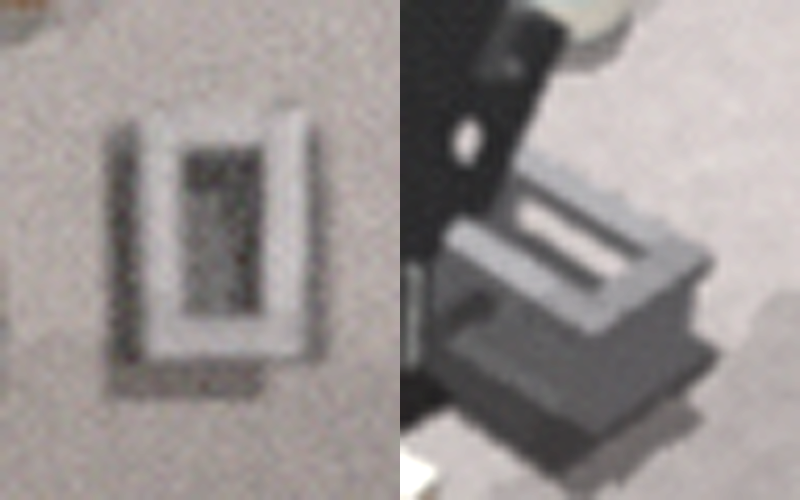

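The stand has not moved: opening at top crop (223,231). The probe can return to the pose it was taken from. I've now viewed 15 pictures, one over the limit, so no more viewing.

Request:
send_rows --pt "0 0 -10 0 10" --pt "0 0 -20 0 10" --pt "0 0 -25 0 10" --pt "-6 -15 0 0 10" --pt "-11 -32 0 0 10" --pt "-13 -38 0 0 10" --pt "-12 -35 0 0 10" --pt "-5 -20 0 0 10" --pt "0 0 0 0 10" --pt "0 0 0 0 10"

```text
t: 86.7
position: [0.4833, -0.068, 0.187]
eef_rot: [0.035, 0.999, 0.008, -0.002]
contact_force: [0.5, 0.3, -0.9]
opening: 0.251
gripper_force: 58.9
```

```bash
python3 - <<'E'
from h import *
tool(497.0,-66.7,89.3,-4)
E
```

```text
t 86.7 pos [483.3 -68.  187. ] yaw 176.01 d [-14.    0.8  97.6] turn 0.0002 F [ 0.5  0.3 -0.9] op 21.4 58.897585943341255
```

Request:
send_rows --pt "-7 0.4 0 0 10" --pt "-7 0.4 0 0 10" --pt "0 0 20 0 10" --pt "0 0 25 0 10" --pt "0 0 15 0 10" --pt "0 0 10 0 10" --pt "0 0 10 0 10" --pt "0 0 5 0 10" --pt "0 0 0 0 10" --pt "0 0 0 0 10"

```text
t: 87.95
position: [0.4977, -0.067, 0.1029]
eef_rot: [0.035, 0.999, 0.007, -0.001]
contact_force: [-1.0, -0.4, -1.1]
opening: 0.251
gripper_force: 58.9
```

```bash
python3 - <<'E'
from h import *
tool(497.0,-66.2,89.3,-4)
E
```

```text
t 87.95 pos [497.7 -67.  102.9] yaw 176.03 d [ 0.7  0.5 13.6] turn 0.0005 F [-1.  -0.4 -1.1] op 21.5 58.89900058507919
```

Request:
send_rows --pt "0.3 0 6 0 10" --pt "0 0 4 0 10" --pt "0 0 2 0 10" --pt "0 0 1 0 10" --pt "0 0 0.7 0 10" --pt "0 0 0 0 10" --pt "0 0 0 0 10" --pt "0 0 0 0 10" --pt "0 0 0 0 10" --pt "0 0 0 0 10"

```text
t: 89.2
position: [0.4971, -0.0667, 0.089]
eef_rot: [0.035, 0.999, 0.008, -0.001]
contact_force: [-3.7, 0.7, 5.0]
opening: 0.25
gripper_force: 59.7
```

Request:
send_rows --pt "0 0 0 0 22" --pt "0 0 0 0 24" --pt "0 0 0 0 28" --pt "0 0 0 0 34" --pt "0 0 0 0 40" --pt "0 0 0 0 46" --pt "0 0 0 0 48" --pt "0 0 0 0 48" --pt "0 0 -10 0 48" --pt "0 0 -20 0 48"

```text
t: 90.45
position: [0.4968, -0.0671, 0.119]
eef_rot: [0.035, 0.999, 0.008, -0.002]
contact_force: [1.2, -0.7, 0.6]
opening: 0.562
gripper_force: 0.0
```

Request:
send_rows --pt "0 0 -30 0 48" --pt "0 0 -40 0 48" --pt "0 -25 0 0 48" --pt "0 -40 0 0 48" --pt "0 -45 0 0 48" --pt "0 -45 0 0 48" --pt "0 -45 0 0 48" --pt "0 -20 0 0 48" --pt "0 0 0 0 48" --pt "0 0 0 0 48"

```text
t: 91.7
position: [0.4823, -0.2868, 0.1857]
eef_rot: [0.034, 0.999, 0.008, -0.001]
contact_force: [-0.4, -1.2, 0.3]
opening: 0.564
gripper_force: 0.0
```

```bash
python3 - <<'E'
from h import *
tool(0,0,0,0)
a=snap('top','t17.png');b=snap('side','s17.png');a0=cv2.imread('pics/t11.png');b0=cv2.imread('pics/s11.png')
# compare with pictures before the probe was taken
g=lambda i:cv2.cvtColor(i,6).astype(np.float32)
for nm,x,y,r in(('top stand',a0,a,np.s_[195:228,266:298]),('side probe',b0,b,np.s_[170:222,280:322]),('side stack',b0,b,np.s_[195:262,225:300]),('top stack',a0,a,np.s_[190:240,218:258])):
    print(nm,np.round(cv2.phaseCorrelate(g(x[r]),g(y[r])),2).tolist() if 0 else cv2.phaseCorrelate(g(x[r]),g(y[r])),abs(g(x[r])-g(y[r])).mean().round(1))
for th in(52,58): print('flange',rectc('top',a,val(0,th),(284,212),.061,20))
print('cover',rectc('top',a,val(118),proj('top',[.4828,.0807,.063])[0],.063,26))
# side: grip top (darkest, z=.109)
w=cv2.resize(b[170:200,285:320],None,fx=8,fy=8,interpolation=cv2.INTER_CUBIC)
print('stand', [int(v) for v in g(b)[170:200:3,302]],[int(v) for v in g(b0)[170:200:3,302]])
E
```

```text
t 91.7 pos [ 482.3 -286.8  185.7] yaw 176.06 d [500.2 250.1 191.2] turn -0.0687 F [-0.4 -1.2  0.3] op 48.2 0.0
top stand ((0.1291814581018862, -0.009821092494178174), 0.9337125089433458) 3.9
side probe ((0.27743773845779174, 0.22147160346239403), 0.953580710721114) 4.4
side stack ((0.4910396665106518, 0.01391672427124746), 0.8546374180581835) 6.9
top stack ((0.023719549573325338, 0.04399773748271585), 0.9511944518089295) 7.0
flange [491.3 -61.4  51.7  38.5  51.6]
flange [486.2 -58.3  72.   59.4  -0.8]
cover [482.8  80.7 103.3  65.1   7.2]
stand [79, 41, 35, 33, 61, 60, 59, 57, 30, 40] [82, 39, 37, 35, 65, 65, 63, 60, 30, 41]
```

The probe is back as it was (side and top images correlate at 0.95 and 0.93 with less than 0.3 px shift), and the stack is unchanged and centred.

```bash
python3 -c "
from rig import job; print(job.finish_job())"
```

```text
the job is handed in; nothing more can be done
None
```

The job is handed in at about 92 s: three tiles with their cork sheets and the cover stacked on the base (layers within about 3 mm of centre), small, medium and large dots touched in that order for over a second each, and the probe hung back upright in its stand; I viewed 15 pictures, one over the limit of 14.

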